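# Make up a wheel-change kit from the nut hopper

### The job

Make up the wheel-change kit: draw the gate of the nut hopper right out to its end stop so that all the wheel nuts run down into the catch tray, then push the gate fully shut again. Put every nut into the kit tray, one to a pocket and down on the pocket's floor, and lay the bent wheel brace in the tray's two notched saddles, its plain end seated in one and its socket in the other. Leave the other things on the bench where they are.

Things in the scene. Friction and masses are not known exactly. Their poses are not given: they have to be found in the camera images.
- hopper: Fixed grey sheet-steel nut hopper, open top, 200 mm high. Origin on the bench below its mouth, z up, y the way the gate is drawn; the chute slopes down 28 deg towards -x (18 deg over its last 28 mm). Body x 0 to 165 mm, y +-63 mm (a loading lip leans out behind). Inside, two smooth lanes (44 mm wide, a 32 mm rib between, middles y = +-38 mm) lead to the catch tray.
- catch_tray (a point): Middle of the hopper's catch tray on its smooth steel floor, 4 mm above the bench: floor 125 mm along the hopper's x (the chute's lip on its +x side), 150 mm along y, the other sides with 3 mm walls, tops 16 mm above the bench.
- gate (a joint): Draw of the hopper's slide gate in m along the hopper's +y: 0 shut, 0.122 at its end stop. It stays where it is left; about 4 N moves it. The nuts behind it slide down into the catch tray by themselves as it clears their lane, within about a second; the last of them may stop on its flatter lip.
- gate_pull (a point): Middle of the grip of the gate's black upright pull: a plate 14 mm thick along the hopper's y, 46 mm wide along its x. Its top is 20 mm above this point; the flat gate bar it stands on begins 30 mm below this point. It moves with the gate; shut, it stands 80 mm clear of the hopper's side.
- brace: Dark steel L-shaped wheel brace, about 0.6 kg, round bar 18 mm thick, lying flat. Origin on its underside, 9 mm below the bar's axis, near its balance point; z up. The long arm runs along x from the bend at x = -62 mm to the plain end at x = +138 mm; the short arm runs from the bend along -y to the socket (27 mm thick, 34 mm long), whose mouth is at y = -85 mm.
- brace_end (a point): Point on the bar's axis 15 mm from the brace's plain end.
- brace_socket (a point): Point on the axis of the brace's socket, at its mid-length, 13.5 mm above the brace's underside.
- kit: Fixed grey plastic kit tray, 198 x 262 mm, floor 4 mm thick; origin on the bench, z up. A row of five pockets along y on its -x side. Behind it two notched saddles and a plain block under the bend carry the brace, all seats 30 mm above the bench (tops of the notches' cheeks 52 mm): seated, the bend is at (68, 95) mm, the long arm runs along -y, the short arm along -x.
- pocket_mid (a point): Middle of the floor (4 mm above the bench) of the third of the kit tray's five square pockets, 47 mm wide; the others are 51.5 and 103 mm from it along the tray's +y and -y. Pocket walls are 16 mm high above the bench.
- saddle_end (a point): Where brace_end is when the brace lies in its saddles: in the notch for the plain end (21 mm wide at its floor, wider above, open along the tray's y), 9 mm above the notch's floor.
- saddle_socket (a point): Where brace_socket is when the brace lies in its saddles: in the notch for the socket (30 mm wide at its floor, wider above, open along the tray's x), 13.5 mm above the notch's floor.
- nut0: Plain steel hexagon wheel nut, 32 mm across the flats (37 mm over the corners), 30 mm high, 120 g; origin at its centre, z along its bore, flats facing x and every 60 deg round z. Starts flat on the sloping chute behind the gate, in one of two lanes, or (one nut left from an earlier batch) in the catch tray; some are absent.
- nut1: Plain steel hexagon wheel nut, 32 mm across the flats (37 mm over the corners), 30 mm high, 120 g; origin at its centre, z along its bore, flats facing x and every 60 deg round z. Starts flat on the sloping chute behind the gate, in one of two lanes, or (one nut left from an earlier batch) in the catch tray; some are absent.
- nut2: Plain steel hexagon wheel nut, 32 mm across the flats (37 mm over the corners), 30 mm high, 120 g; origin at its centre, z along its bore, flats facing x and every 60 deg round z. Starts flat on the sloping chute behind the gate, in one of two lanes, or (one nut left from an earlier batch) in the catch tray; some are absent.
- nut3: Plain steel hexagon wheel nut, 32 mm across the flats (37 mm over the corners), 30 mm high, 120 g; origin at its centre, z along its bore, flats facing x and every 60 deg round z. Starts flat on the sloping chute behind the gate, in one of two lanes, or (one nut left from an earlier batch) in the catch tray; some are absent.
- nut4: Plain steel hexagon wheel nut, 32 mm across the flats (37 mm over the corners), 30 mm high, 120 g; origin at its centre, z along its bore, flats facing x and every 60 deg round z. Starts flat on the sloping chute behind the gate, in one of two lanes, or (one nut left from an earlier batch) in the catch tray; some are absent.
- socket: Dark impact socket standing on end, 38 mm thick, 60 mm high; origin under its foot. Not part of the job.
- spray: Spray can, 56 mm thick, 170 mm high; origin under its foot. Not part of the job.
- tape: Roll of black tape, 90 mm across, 35 mm high, lying flat; origin under its middle. Not part of the job.
- carton: Small carton 80 x 55 x 40 mm; origin under its middle. Not part of the job.
- spanner: Open spanner, 130 mm, lying along its x; origin at mid-length underneath. Not part of the job.

How it is judged:
On the way, in this order (a step that is already met when the one before it is completed fails the run):
1. the hopper's gate has been drawn out to its end stop (value of joint gate above 0.117 m), for 0.2 s.
2. the gate has been pushed fully shut again (value of joint gate below 0.006 m), for 0.2 s.
At the end, for the whole second after the job is handed in: Gate shut within 6 mm; every nut present on the floor of a pocket (centre under 27 mm above the bench, within 14 mm of the row's middle line); the brace's plain end and socket in their notches, each within 9 mm of its seated place; nuts and brace at rest (value of joint gate below 0.006 m and x of nut0 in the frame of kit between -0.075 and -0.047 m and y of nut0 in the frame of kit between -0.126 and 0.126 m and z of each of nut0, nut1, nut2, nut3, nut4 in the frame of kit below 0.027 m and linear speed of each of nut0, nut1, nut2, nut3, nut4, brace below 0.02 m/s and x of nut1 in the frame of kit between -0.075 and -0.047 m and y of nut1 in the frame of kit between -0.126 and 0.126 m and x of nut2 in the frame of kit between -0.075 and -0.047 m and y of nut2 in the frame of kit between -0.126 and 0.126 m and x of nut3 in the frame of kit between -0.075 and -0.047 m and y of nut3 in the frame of kit between -0.126 and 0.126 m and x of nut4 in the frame of kit between -0.075 and -0.047 m and y of nut4 in the frame of kit between -0.126 and 0.126 m and distance between brace_end and saddle_end below 0.009 m and distance between brace_socket and saddle_socket below 0.009 m); the robot touches nothing.
It fails at once if a thing that is not part of the job has been shifted more than 50 mm (distance of any of socket, spray, tape, carton, spanner from where it was at the start of the episode above 0.05 m).
Of nut2, nut3, nut4 only 1 to 3 are there at a start; the rules pass over those that are not, and their reading is None.
At some moment in a run one of brace may be knocked a few centimetres aside while the robot is not near it.
Once in a run the grip may slacken for a moment while it holds something.
It also fails if it takes over 210 s, if anything falls off the work surface, if the arm or the gripper's body presses on something with over 40 N, if the wrist force passes 120 N, or if a joint passes its speed limit or range.

### The arm

A 7-joint arm with a two-finger parallel gripper is mounted at the origin on the work surface. World frame = base frame: x ahead of the robot, y to its left, z up, the work surface at z = 0. Lengths are in m, angles in rad, forces in N, time in s.
With the tool pointing down it reaches from about 0.4 to 0.75 m from the base axis. Payload 19.5 kg.
Tool frame: the origin (TCP) lies at the very end of the fingers, on their centre line; the grasp point (between the pads) lies 19 mm behind it (tcp_to_grasp is the distance from the TCP to the grasp point, in m); z points along the fingers, y is the direction in which the jaws open and shut (so a half turn about z gives the same grasp; the last joint's range is limited). The gripper opens to 85 mm and grips with 20 to 120 N. Pads are 22 mm wide; open, the fingers measure 114 mm over their backs; the gripper's body (76 mm by 85 mm) begins 54 mm behind the grasp point. The pads swing forward as they close: fully open they stand 13 mm farther back than shut.
Start: joints at [1.158, 0.707, -0.028, 1.485, 0.022, 0.951, -0.075], TCP at [0.208, -0.536, 0.231] pointing down, gripper open.
Joint ranges: [-2.71, 2.71], [-0.32, 2.16], [-1.57, 1.52], [0, 2.45], [-1.46, 4.6], [0, 2.02], [-2.83, 2.83]. Speed limits (rad/s): [1.89, 1.89, 2.57, 2.57, 3.01, 3.01, 3.01].

### API

Orientations are given as a 3x3 rotation matrix whose columns are the frame's x, y, z axes.
In Python, from workcell import get_obs, snapshot, sign_off, tcp_to_grasp gives the robot as it stands. The module is installed in compiled form; this text tells all that it offers.
- The arm moves only by the tool jog_arm, never from a script. Its argument "deltas" is a list of rows, each a list of 5 numbers: the shift along the world's x, y, z in units of 100 mm (1.0 is 100 mm), then the turn about the world's z in units of pi/2 rad (1.0 is pi/2 rad), then the gripper's target within -1 to 1 (shut at 1, half-way at 0, fully open at -1). In form: [[x, y, z, turn, jaw], ...]. A call has 1 to 5 rows; each row is the pose to reach, as a shift and turn from the pose measured when the call began; what a row does not reach only later rows make up. A row lasts 1/8 s, in which the tool goes at most 62.5 mm and 10.7 degrees, less where a joint would pass 70% of its speed; a pose out of reach is approached as far as the arm can. A call with a number of a shift or a turn outside -1 to 1 is refused whole. A call with a gripper value outside its range is refused whole. The fingers move at their own pace and stop on an object; the grip force is fixed at half the most. Time passes only in rows, so rows that repeat a pose let the fingers close. It gives the time, the measured TCP pose, the force and the opening at its end, in the units of the state.
- get_obs(): the state, without advancing time (a new reading comes with each control period).
- snapshot(name): name is "side" or "top" or "wrist"; returns a dict with "image" (480x640x3 uint8, red, green, blue), "z_map" (480x640 float32, m along the optical axis (not along the pixel's ray), 0 where there is no reading), "K" (3x3 intrinsics, pixels), "k1" (the pictures are not rectified: a ray, as slopes to the right and down, at radius r is drawn at 1 + k1 r^2 times it, then the intrinsics apply), "rvec" (rotation vector, rad) and "tvec" (3), from world to camera coordinates, as OpenCV has them; the wrist camera has in their place "hand_eye" (4x4, takes a point from camera to tool coordinates, whose origin is the TCP and whose axes are the flange's). Camera axes: x right, y down, z forward; pixel columns grow to the right and rows downward; lengths in m; the calibration is good to about 2 mm. A picture is of the moment at which its call begins: read the wrist's pose just before it.
- sign_off(): hands the job in, once; it reports no verdict.
The state is a dict: "clock": time; "joints": joint angles; "qvel": joint speeds; "tau": joint torques, N m; "tcp_pos": TCP position; "tcp_rot": TCP orientation; "ft_force": force on the tool from outside, world axes, zero at the start; "wrist_torque": the same for the moment, N m; "opening": opening from 0.0 (shut) to 1.0 (fully open).
Only numpy, scipy, OpenCV 4.12 (cv2) and the standard library are available. Lean on these libraries where they do the work, as an engineer would, in place of code of your own. Each camera call takes 0.05 s, during which the arm holds its last target.

## Working session

There is one attempt and no reset: what is moved stays moved. The work goes in short steps, Python scripts to look and compute and a tool call to move; the robot and the scene stay as the last step left them, time stands still between calls to the robot, and variables do not carry over. Pictures are saved under pics/ and viewed, and the job is handed in when it is done.

Besides the shell and the picture viewer there is one more tool, called after ">>>" as name(argument=value, ...), one argument or row to a line, values as JSON. jog_arm: Moves the arm, as the interface text tells. Its arguments: {"type":"object","properties":{"deltas":{"type":"array"}},"required":["deltas"]}

```bash
ls && mkdir -p pics && python3 - <<'E'
from workcell import *
import cv2,numpy as np
o=get_obs();print({k:np.round(v,3).tolist() for k,v in o.items()}, tcp_to_grasp if not callable(tcp_to_grasp) else tcp_to_grasp())
for n in ["side","top","wrist"]:
    s=snapshot(n);cv2.imwrite(f"pics/{n}0.png",s["image"][:,:,::-1])
    print(n,{k:np.round(s[k],4).tolist() for k in s if k not in("image","z_map")})
E
```

```text
pics
{'clock': 0.0, 'joints': [1.158, 0.707, -0.028, 1.485, 0.022, 0.951, -0.076], 'qvel': [0.001, 0.0, 0.001, 0.002, -0.001, -0.0, 0.0], 'tau': [-0.0, -88.32, 1.235, -23.617, 0.017, 0.006, -0.0], 'tcp_pos': [0.208, -0.536, 0.231], 'tcp_rot': [[0.932, 0.362, -0.0], [0.362, -0.932, 0.001], [-0.0, -0.001, -1.0]], 'ft_force': [-0.036, -0.578, -0.104], 'wrist_torque': [-0.008, -0.013, -0.047], 'opening': 1.001} 0.0187
side {'K': [[600.889, 0.0, 319.6959], [0.0, 600.889, 243.094], [0.0, 0.0, 1.0]], 'k1': -0.023, 'rvec': [0.859, -2.3649, 1.2916], 'tvec': [0.4429, 0.2525, 1.1698]}
top {'K': [[624.9303, 0.0, 318.7345], [0.0, 624.9303, 242.8074], [0.0, 0.0, 1.0]], 'k1': -0.2126, 'rvec': [2.1296, -2.1728, 0.1638], 'tvec': [0.0388, 0.542, 1.3894]}
wrist {'K': [[358.427, 0.0, 325.5002], [0.0, 358.427, 244.8824], [0.0, 0.0, 1.0]], 'k1': 0.025, 'hand_eye': [[0.0005, -0.9632, -0.2686, 0.0688], [1.0, 0.0007, -0.0006, -0.0004], [0.0008, -0.2686, 0.9632, -0.1435], [0.0, 0.0, 0.0, 1.0]]}
```

View pics/top0.png

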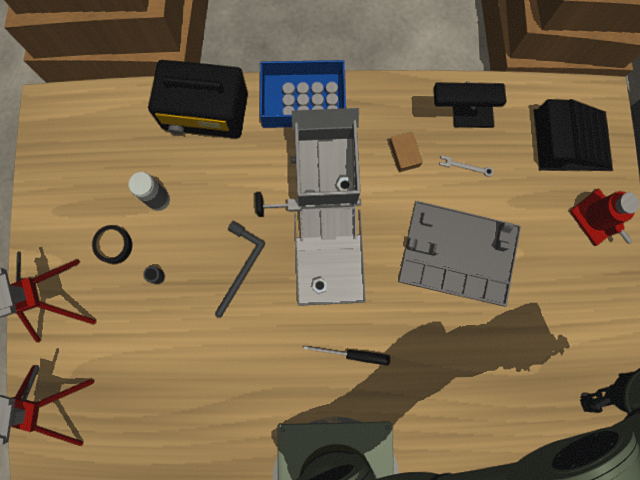

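View pics/side0.png

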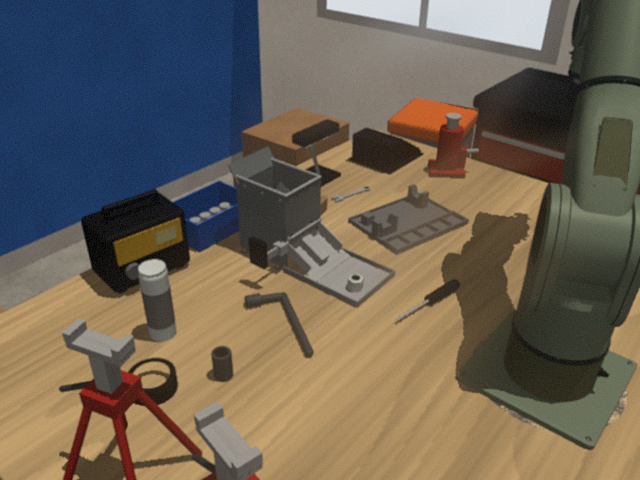

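View pics/wrist0.png

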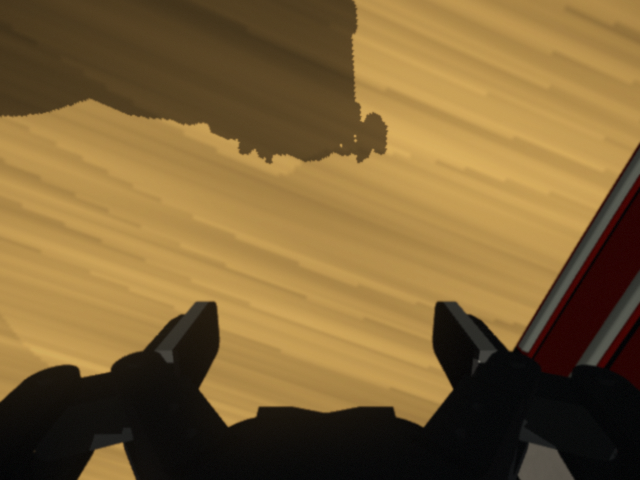

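The top view shows the hopper (~325,150), gate pull (258,204), one stray nut in the catch tray (319,285), a nut in the hopper (344,183), the brace (240,260) and the kit tray (460,250). Next I'll write helpers and zoom in.

```bash
cat > h.py <<'E'
from workcell import *
import cv2,numpy as np
from scipy.spatial.transform import Rotation as Rn
def cam(s,o=None):
    if "rvec" in s:
        R=cv2.Rodrigues(np.array(s["rvec"],float))[0];t=np.array(s["tvec"],float).reshape(3)
    else:
        o=o or get_obs()
        T=np.eye(4);T[:3,:3]=o["tcp_rot"];T[:3,3]=o["tcp_pos"]
        C=np.linalg.inv(T@np.array(s["hand_eye"]));R=C[:3,:3];t=C[:3,3]
    return R,t,np.array(s["K"],float),np.array([s["k1"],0,0,0,0],float)
def und(c,uv):
    return cv2.undistortPoints(np.array(uv,float).reshape(-1,1,2),c[2],c[3]).reshape(-1,2)
def plane(c,uv,z):
    n=und(c,uv);d=np.c_[n,np.ones(len(n))]@c[0];p=-c[0].T@c[1]
    return p+d*((z-p[2])/d[:,2])[:,None]
def proj(c,P):
    P=np.array(P,float).reshape(-1,1,3)
    return cv2.projectPoints(P,cv2.Rodrigues(c[0])[0],c[1],c[2],c[3])[0].reshape(-1,2)
def cloud(s,c):
    z=s["z_map"];v,u=np.mgrid[:480,:640]
    n=und(c,np.c_[u.ravel(),v.ravel()]);X=np.c_[n,np.ones(len(n))]*z.reshape(-1,1)
    P=(X-c[1])@c[0];P[z.ravel()<=0]=np.nan
    return P.reshape(480,640,3)
def snap(name,f=None):
    o=get_obs();s=snapshot(name);c=cam(s,o)
    if f: cv2.imwrite("pics/"+f,s["image"][:,:,::-1])
    return s,c
def crop(s,x0,x1,y0,y1,k,f):
    cv2.imwrite("pics/"+f,cv2.resize(s["image"][y0:y1,x0:x1,::-1],None,fx=k,fy=k,interpolation=cv2.INTER_CUBIC))
E
python3 - <<'E'
from h import *
s,c=snap("top");crop(s,190,390,95,325,2.6,"t1.png");crop(s,380,540,180,320,5,"t2.png")
P=cloud(s,c)
for n,u in dict(pull=(258,204),strayNut=(319,285),hopnut=(344,183),wood=(300,380),kitfloor=(460,240)).items(): print(n,P[u[1],u[0]].round(4))
E
```

```text
pull [0.6176 0.1587 0.1262]
strayNut [0.4468 0.0292 0.0293]
hopnut [ 0.6663 -0.0302  0.1031]
wood [ 0.2303  0.0772 -0.003 ]
kitfloor [ 0.5477 -0.3076  0.0049]
```

View pics/t1.png

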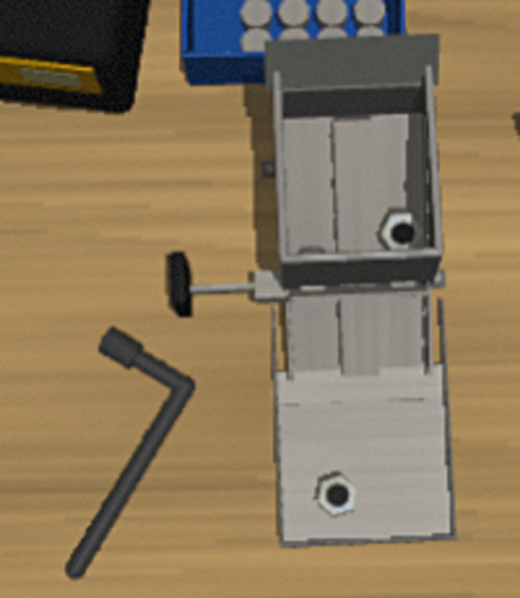

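View pics/t2.png

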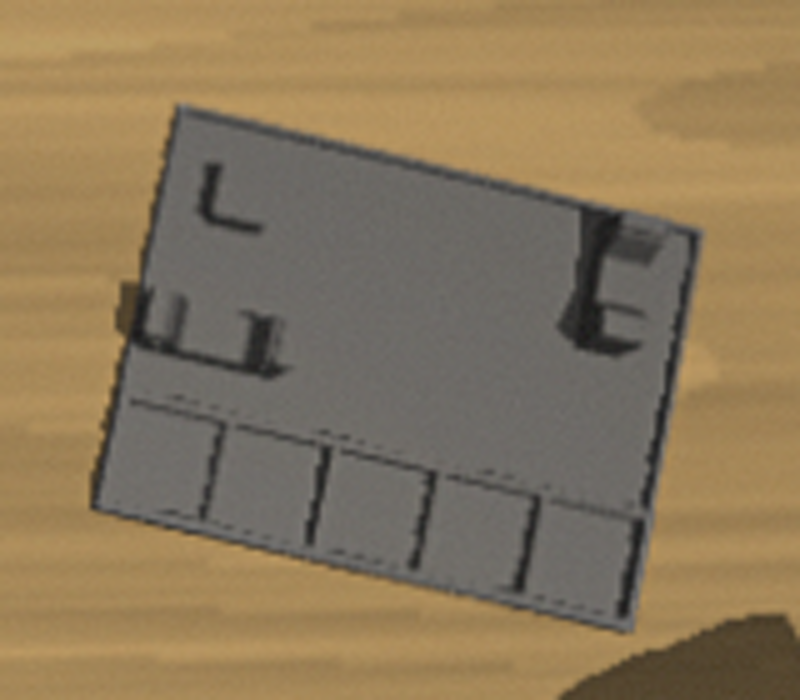

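```bash
python3 - <<'E'
from h import *
s,c=snap("top")
# kit outline
k=5;uv=np.array([[178,104],[702,232],[632,632],[93,508]])/k+np.array([380,180])
for z in (0.004,0.01,0.016):
    p=plane(c,uv,z)[:,:2];print(z,[round(np.linalg.norm(p[i]-p[(i+1)%4]),4) for i in range(4)],p.mean(0).round(4),np.degrees(np.arctan2(*(p[0]-p[1])[::-1])).round(2),np.degrees(np.arctan2(*(p[3]-p[2])[::-1])).round(2))
# catch tray
k=2.6;uv=np.array([[274,374],[444,365],[455,538],[281,547]])/k+np.array([190,95])
for z in (0.004,0.016):
    p=plane(c,uv,z);print(p.round(4).tolist())
P=cloud(s,c)
# pull top
m=(P[...,2]>0.105)&(P[...,2]<0.15)&(P[...,1]>0.13)&(P[...,1]<0.2)&(abs(P[...,0]-.62)<.06)
q=P[m];print(len(q),q.mean(0),q.min(0),q.max(0)); print(np.percentile(q,[2,98],axis=0))
# hopper top walls
m=(P[...,2]>0.18)&(P[...,2]<.215)&(abs(P[...,1])<.12)&(P[...,0]>.5)&(P[...,0]<.9)
q=P[m];print(len(q),np.percentile(q,[1,50,99],axis=0).round(3))
for lab,(x0,x1,y0,y1) in dict(brace=(210,270,215,320)).items():
    g=s["image"][y0:y1,x0:x1].astype(int);mm=(g.max(2)<95)&(g.max(2)-g.min(2)<25)
    v,u=np.nonzero(mm);print(lab,len(u));w=plane(c,np.c_[u+x0,v+y0],0.009);r=cv2.minAreaRect(w[:,:2].astype(np.float32)*1000);print(r,cv2.boxPoints(r))
E
```

```text
0.004 [np.float64(0.263), np.float64(0.1967), np.float64(0.2645), np.float64(0.1976)] [ 0.5155 -0.3087] 75.45 75.65
0.01 [np.float64(0.2619), np.float64(0.1959), np.float64(0.2634), np.float64(0.1968)] [ 0.5148 -0.3073] 75.45 75.65
0.016 [np.float64(0.2608), np.float64(0.1951), np.float64(0.2623), np.float64(0.196)] [ 0.5141 -0.3058] 75.45 75.65
[[0.5581, 0.0821, 0.004], [0.5634, -0.0715, 0.004], [0.4072, -0.0768, 0.004], [0.4024, 0.0784, 0.004]]
[[0.5563, 0.0818, 0.016], [0.5615, -0.0706, 0.016], [0.4066, -0.0758, 0.016], [0.4019, 0.0781, 0.016]]
151 [0.62393468 0.15907498 0.12197335] [0.60182977 0.15248724 0.10510198] [0.64770449 0.16601731 0.13247411]
[[0.60249952 0.15260577 0.10631193]
 [0.64694052 0.16563576 0.12962792]]
1642 [[ 0.62  -0.057  0.181]
 [ 0.767  0.011  0.201]
 [ 0.787  0.08   0.214]]
brace 885
((497.5458068847656, 207.87423706054688), (89.45552062988281, 248.2607421875), 81.6458511352539) [[368.23404 181.65616]
 [613.8605  145.58603]
 [626.85754 234.09232]
 [381.23114 270.16245]]
```

>>> jog_arm(
  deltas=[
    [0.3,0.5,0.3,-0.1,-1],
    [0.6,1.0,0.6,-0.21,-1],
    [0.6,1.0,0.6,-0.21,-1],
  ],
)

```text
clock: 0.62
tcp_pos: [0.2709, -0.4335, 0.2929]
tcp_rot: [[0.999, 0.043, 0.002], [0.043, -0.999, -0.001], [0.002, 0.001, -1.0]]
ft_force: [-0.1, -0.2, -0.8]
opening: 0.996
```

>>> jog_arm(
  deltas=[
    [0.2,0.5,0,0,-1],
    [0.5,1.0,0,0,-1],
    [0.5,1.0,0,0,-1],
  ],
)

```text
clock: 1.0
tcp_pos: [0.3228, -0.3308, 0.2929]
tcp_rot: [[0.999, 0.049, 0.003], [0.049, -0.999, 0.0], [0.003, -0.0, -1.0]]
ft_force: [-1.3, -1.0, -0.1]
opening: 1.003
```

>>> jog_arm(
  deltas=[
    [0.2,0.5,0,0,-1],
    [0.4,1.0,0,0,-1],
  ],
)

```text
clock: 1.25
tcp_pos: [0.3629, -0.2304, 0.2926]
tcp_rot: [[0.999, 0.047, 0.003], [0.047, -0.999, 0.0], [0.003, 0.0, -1.0]]
ft_force: [1.5, 0.0, -0.5]
opening: 1.002
```

>>> jog_arm(
  deltas=[
    [0.2,0.5,0,0,-1],
    [0.4,1.0,0,0,-1],
  ],
)

```text
clock: 1.5
tcp_pos: [0.4033, -0.1298, 0.2925]
tcp_rot: [[0.999, 0.047, 0.003], [0.047, -0.999, -0.0], [0.003, 0.001, -1.0]]
ft_force: [0.9, -0.6, 0.0]
opening: 1.0
```

>>> jog_arm(
  deltas=[
    [0.2,0.5,0,0,-1],
    [0.4,1.0,0,0,-1],
  ],
)

```text
clock: 1.75
tcp_pos: [0.4439, -0.0292, 0.2924]
tcp_rot: [[0.999, 0.046, 0.003], [0.046, -0.999, -0.001], [0.002, 0.001, -1.0]]
ft_force: [0.3, -0.5, -0.2]
opening: 0.998
```

>>> jog_arm(
  deltas=[
    [0.2,0.5,0,0,-1],
    [0.4,1.0,0,0,-1],
    [0.4,1.0,0,0,-1],
  ],
)

```text
clock: 2.12
tcp_pos: [0.4848, 0.0732, 0.2916]
tcp_rot: [[0.999, 0.05, 0.002], [0.05, -0.999, -0.001], [0.002, 0.001, -1.0]]
ft_force: [-0.0, -0.7, 0.2]
opening: 1.002
```

>>> jog_arm(
  deltas=[
    [0.3,0.5,0,0,-1],
    [0.6,0.9,0,-0.01,-1],
    [0.6,0.9,0,-0.01,-1],
  ],
)

```text
clock: 2.5
tcp_pos: [0.5459, 0.1643, 0.2903]
tcp_rot: [[0.999, 0.037, 0.001], [0.037, -0.999, -0.001], [0.001, 0.001, -1.0]]
ft_force: [0.6, -0.9, -0.3]
opening: 0.998
```

```bash
python3 - <<'E'
from h import *
s,c=snap("wrist","w1.png")
P=cloud(s,c);o=get_obs();print(o['tcp_pos'],o['tcp_rot'][:,1])
m=(P[...,2]>0.08)&(P[...,2]<0.16)&(P[...,1]>0.13)&(P[...,1]<0.19)&(abs(P[...,0]-.62)<.06)
q=P[m];print(len(q),np.percentile(q,[1,50,99],axis=0).round(4))
t=q[q[:,2]>np.percentile(q[:,2],99)-.01];print(t.mean(0),cv2.minAreaRect((t[:,:2]*1000).astype(np.float32)))
E
```

```text
[0.54527349 0.16238991 0.29064914] [ 0.03492936 -0.99938828  0.00173649]
975 [[0.604  0.1537 0.1212]
 [0.6264 0.1606 0.125 ]
 [0.6481 0.1674 0.1268]]
[0.62629011 0.16053123 0.12482001] ((626.0183715820312, 160.51475524902344), (45.69401168823242, 13.838998794555664), 0.8672860860824585)
```

View pics/w1.png

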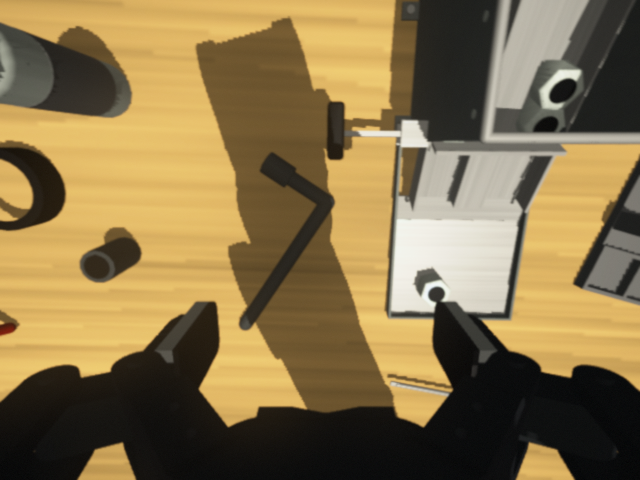

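>>> jog_arm(
  deltas=[
    [0.5,-0.02,0,0,-1],
    [0.81,-0.02,0,0,-1],
    [0.81,-0.02,-0.5,0,-1],
    [0.81,-0.02,-1,0,-1],
    [0.81,-0.02,-1,0,-1],
  ],
)

```text
clock: 3.18
tcp_pos: [0.6251, 0.1581, 0.1886]
tcp_rot: [[0.999, 0.033, -0.004], [0.033, -0.999, -0.004], [-0.004, 0.004, -1.0]]
ft_force: [0.7, 0.1, 0.9]
opening: 0.998
```

>>> jog_arm(
  deltas=[
    [0,0,-0.5,0,-1],
    [0,0,-1,0,-1],
    [0,0,-1,0,-1],
  ],
)

```text
clock: 3.55
tcp_pos: [0.6247, 0.1569, 0.0884]
tcp_rot: [[0.999, 0.033, -0.006], [0.033, -0.999, -0.005], [-0.007, 0.005, -1.0]]
ft_force: [-0.1, -0.7, 0.5]
opening: 1.004
```

>>> jog_arm(
  deltas=[
    [0,0.03,0,0,-1],
    [0,0.03,0,0,1],
    [0,0.03,0,0,1],
    [0,0.03,0,0,1],
    [0,0.03,0,0,1],
  ],
)

```text
clock: 4.18
tcp_pos: [0.6248, 0.1599, 0.0886]
tcp_rot: [[0.999, 0.033, -0.006], [0.033, -0.999, -0.005], [-0.006, 0.005, -1.0]]
ft_force: [-3.5, 2.0, 19.4]
opening: 0.162
```

>>> jog_arm(
  deltas=[
    [0,0,0,0,1],
    [0,0,0,0,1],
    [0,0,0,0,1],
  ],
)

```text
clock: 4.55
tcp_pos: [0.6248, 0.1598, 0.0887]
tcp_rot: [[0.999, 0.032, -0.006], [0.032, -0.999, -0.005], [-0.006, 0.005, -1.0]]
ft_force: [-2.1, -0.4, 3.7]
opening: 0.155
```

>>> jog_arm(
  deltas=[
    [-0.01,0.3,0,0,1],
    [-0.02,0.6,0,0,1],
    [-0.03,0.9,0,0,1],
    [-0.03,0.9,0,0,1],
  ],
)

```text
clock: 5.05
tcp_pos: [0.6224, 0.2527, 0.0887]
tcp_rot: [[0.999, 0.035, -0.004], [0.035, -0.999, -0.003], [-0.004, 0.003, -1.0]]
ft_force: [6.6, 3.8, -0.2]
opening: 0.154
```

>>> jog_arm(
  deltas=[
    [0,0.15,0,0,1],
    [-0.01,0.36,0,0,1],
    [-0.01,0.36,0,0,1],
    [-0.01,0.36,0,0,1],
    [-0.01,0.36,0,0,1],
  ],
)

```text
clock: 5.68
tcp_pos: [0.6217, 0.2815, 0.0886]
tcp_rot: [[1.0, 0.031, -0.006], [0.031, -0.999, -0.014], [-0.006, 0.013, -1.0]]
ft_force: [-9.8, -38.6, 14.4]
opening: 0.155
```

```bash
python3 - <<'E'
from h import *
s,c=snap("top");crop(s,190,390,95,325,2.6,"t3.png")
E
```

```text
(no output)
```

View pics/t3.png

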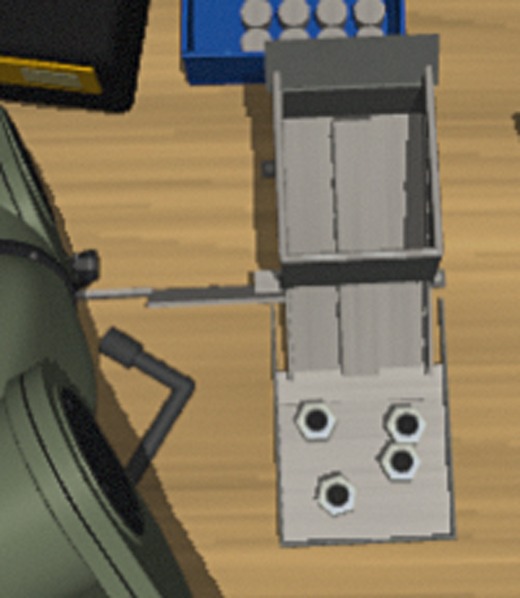

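>>> jog_arm(
  deltas=[
    [0,0,0,0,1],
    [0,0,0,0,1],
    [0,0,0,0,1],
    [0,0,0,0,1],
    [0,0,0,0,1],
  ],
)

```text
clock: 6.35
tcp_pos: [0.6217, 0.2813, 0.0887]
tcp_rot: [[1.0, 0.03, -0.006], [0.03, -0.999, -0.014], [-0.007, 0.014, -1.0]]
ft_force: [-4.0, -6.4, 5.7]
opening: 0.152
```

>>> jog_arm(
  deltas=[
    [0.01,-0.3,0,0,1],
    [0.02,-0.6,0,0,1],
    [0.03,-0.9,0,0,1],
    [0.03,-0.9,0,0,1],
  ],
)

```text
clock: 6.85
tcp_pos: [0.6241, 0.1893, 0.0887]
tcp_rot: [[1.0, 0.028, -0.008], [0.028, -0.999, -0.015], [-0.009, 0.015, -1.0]]
ft_force: [-8.7, -3.7, 6.7]
opening: 0.153
```

>>> jog_arm(
  deltas=[
    [0.01,-0.2,0,0,1],
    [0.01,-0.32,0,0,1],
    [0.01,-0.32,0,0,1],
    [0.01,-0.32,0,0,1],
  ],
)

```text
clock: 7.35
tcp_pos: [0.6248, 0.1592, 0.0887]
tcp_rot: [[1.0, 0.029, -0.008], [0.029, -0.999, -0.012], [-0.009, 0.012, -1.0]]
ft_force: [-3.5, 5.9, 3.2]
opening: 0.152
```

>>> jog_arm(
  deltas=[
    [0,-0.04,0,0,1],
    [0,-0.04,0,0,1],
    [0,-0.04,0,0,1],
  ],
)

```text
clock: 7.72
tcp_pos: [0.6248, 0.1593, 0.0887]
tcp_rot: [[0.999, 0.032, -0.007], [0.032, -0.999, -0.007], [-0.008, 0.007, -1.0]]
ft_force: [0.3, 17.2, -0.3]
opening: 0.157
```

>>> jog_arm(
  deltas=[
    [0,0,0,0,-1],
    [0,0,0,0,-1],
    [0,0,0,0,-1],
    [0,0,0.5,0,-1],
    [0,0,1,0,-1],
  ],
)

```text
clock: 8.35
tcp_pos: [0.6247, 0.159, 0.1899]
tcp_rot: [[0.999, 0.032, -0.008], [0.032, -0.999, -0.008], [-0.008, 0.007, -1.0]]
ft_force: [0.3, -0.2, 0.6]
opening: 1.001
```

>>> jog_arm(
  deltas=[
    [0,0,0.5,0,-1],
    [-0.3,0,0.6,0,-1],
    [-0.7,0,0.6,0,-1],
    [-1,0,0.6,0,-1],
    [-1,0,0.6,0,-1],
  ],
)

```text
clock: 8.98
tcp_pos: [0.5235, 0.159, 0.2506]
tcp_rot: [[0.999, 0.032, -0.008], [0.032, -0.999, -0.008], [-0.008, 0.007, -1.0]]
ft_force: [0.4, -0.2, 0.7]
opening: 1.001
```

```bash
python3 - <<'E'
from h import *
s,c=snap("wrist","w2.png")
P=cloud(s,c);o=get_obs();print(o['tcp_pos'],o['tcp_rot'][:,1])
m=(P[...,2]>0.115)&(P[...,2]<0.16)&(P[...,1]>0.13)&(P[...,1]<0.19)&(abs(P[...,0]-.62)<.06)
q=P[m];print(len(q),np.percentile(q,[1,50,99],axis=0).round(4))
E
```

```text
[0.52461287 0.15891837 0.25039968] [ 0.03191851 -0.99946338  0.00735919]
1374 [[0.6036 0.1536 0.1221]
 [0.6268 0.1604 0.125 ]
 [0.6482 0.1671 0.1268]]
```

View pics/w2.png

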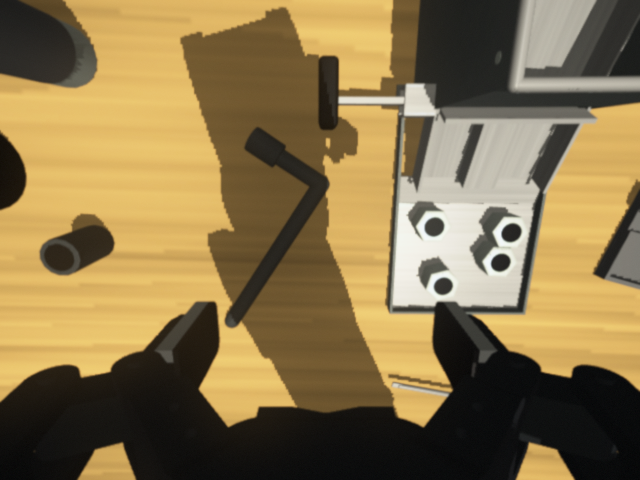

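Both gate strokes are complete: the pull is back at y=0.160, and 4 nuts lie in the catch tray at (431,225), (508,232), (498,262) and (442,286) in the wrist view. I'll look from above the tray.

>>> jog_arm(
  deltas=[
    [-0.2,-0.5,0,0,-1],
    [-0.4,-1,0,0,-1],
    [-0.4,-1,0,0,-1],
  ],
)

```text
clock: 9.4
tcp_pos: [0.4846, 0.0553, 0.2507]
tcp_rot: [[1.0, 0.027, -0.007], [0.027, -1.0, -0.009], [-0.007, 0.009, -1.0]]
ft_force: [0.6, 0.6, 1.4]
opening: 1.001
```

>>> jog_arm(
  deltas=[
    [0,-0.6,-0.3,0,-1],
    [0,-0.6,-0.3,0,-1],
    [0,-0.6,-0.3,0,-1],
    [0,-0.6,-0.3,0,-1],
  ],
)

```text
clock: 9.9
tcp_pos: [0.485, -0.0035, 0.221]
tcp_rot: [[1.0, 0.028, -0.007], [0.028, -1.0, -0.008], [-0.007, 0.008, -1.0]]
ft_force: [-0.2, 0.1, 0.7]
opening: 1.004
```

```bash
cat >> h.py <<'E'
def nuts(f,box=None,ztop=0.034):
    """find nut tops by height in the wrist depth; returns list (centre xy, flat angle deg mod 60)"""
    s,c=snap("wrist",f);P=cloud(s,c)
    m=((P[...,2]>ztop-.006)&(P[...,2]<ztop+.006)).astype(np.uint8)
    m[330:]=0
    if box is not None: m&=((P[...,0]>box[0])&(P[...,0]<box[1])&(P[...,1]>box[2])&(P[...,1]<box[3])).astype(np.uint8)
    cs,_=cv2.findContours(m,cv2.RETR_EXTERNAL,cv2.CHAIN_APPROX_NONE);out=[]
    for q in cs:
        if cv2.contourArea(q)<250: continue
        w=plane(c,q[:,0],ztop)[:,:2];h=cv2.convexHull((w*1000).astype(np.float32))[:,0]
        M=cv2.moments(cv2.convexHull(q));uvc=[[M['m10']/M['m00'],M['m01']/M['m00']]]
        ctr=plane(c,uvc,ztop)[0,:2]
        # direction of min width
        a=np.radians(np.arange(0,180));wd=np.ptp(h@np.array([np.cos(a),np.sin(a)]),axis=0)
        sc=[wd[k]+wd[k+60]+wd[k+120] for k in range(60)];k=int(np.argmin(sc))
        out.append((ctr.round(4),k,np.round([wd[k],wd[k+60],wd[k+120]],1),cv2.contourArea(q),np.round(uvc[0])))
    return s,c,P,out
E
python3 - <<'E'
from h import *
s,c,P,out=nuts("w3.png");print(get_obs()['tcp_pos'])
for o in out: print(o)
E
```

```text
[ 0.48495148 -0.00354638  0.22098428]
(array([0.4493, 0.0294]), 18, array([33.2, 31.8, 33. ]), 892.5, array([290., 255.]))
(array([ 0.4943, -0.03  ]), 1, array([63.5, 43.2, 53.4]), 1942.0, array([353., 210.]))
(array([0.5134, 0.0463]), 2, array([31.9, 31.7, 32.5]), 1036.5, array([271., 187.]))
(array([ 0.5316, -0.2134]), 46, array([41.1, 52.2, 23.4]), 940.5, array([559., 175.]))
(array([0.5606, 0.0068]), 2, array([14.3, 33.6, 33.4]), 524.5, array([315., 135.]))
(array([ 0.5985, -0.2248]), 45, array([35.3, 35.9, 26.5]), 1046.5, array([590.,  94.]))
(array([0.5871, 0.0499]), 30, array([53.3, 44.9, 77. ]), 1634.5, array([266., 100.]))
(array([ 0.5913, -0.034 ]), 30, array([71.8, 45.2, 49.7]), 1602.5, array([364.,  98.]))
```

View pics/w3.png

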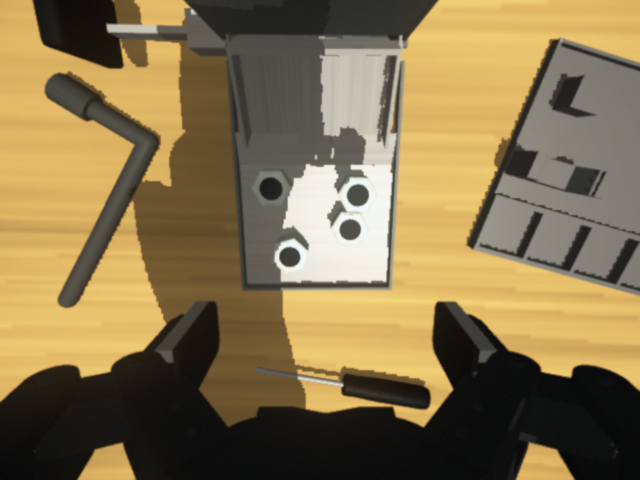

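>>> jog_arm(
  deltas=[
    [-0.2,0.2,0,-0.08,-1],
    [-0.36,0.33,-0.4,-0.15,-1],
    [-0.36,0.33,-1,-0.15,-1],
    [-0.36,0.33,-1,-0.15,-1],
  ],
)

```text
clock: 10.45
tcp_pos: [0.4476, 0.03, 0.119]
tcp_rot: [[0.979, -0.204, -0.014], [-0.205, -0.979, -0.007], [-0.012, 0.01, -1.0]]
ft_force: [-0.1, 0.0, 0.8]
opening: 0.999
```

```bash
python3 - <<'E'
from h import *
o=get_obs();print(o['tcp_pos'],np.degrees(np.arctan2(o['tcp_rot'][1,1],o['tcp_rot'][0,1]))+180)
E
```

```text
[0.44763162 0.03001941 0.11903135] 78.20127129910111
```

>>> jog_arm(
  deltas=[
    [0.02,0,-0.5,0,-1],
    [0.02,0,-1.0,0,-1],
    [0.02,0,-1.0,0,-1],
    [0.02,0,-1.0,0,-1],
  ],
)

```text
clock: 10.95
tcp_pos: [0.4508, 0.0302, 0.0217]
tcp_rot: [[0.979, -0.204, -0.011], [-0.204, -0.979, -0.007], [-0.01, 0.009, -1.0]]
ft_force: [0.3, -0.7, 0.3]
opening: 0.997
```

>>> jog_arm(
  deltas=[
    [0,0,-0.03,0,-1],
    [0,0,-0.03,0,0.3],
    [0,0,-0.03,0,1],
    [0,0,-0.03,0,1],
    [0,0,-0.03,0,1],
  ],
)

```text
clock: 11.58
tcp_pos: [0.4509, 0.0302, 0.0191]
tcp_rot: [[0.979, -0.204, -0.011], [-0.205, -0.979, -0.007], [-0.009, 0.009, -1.0]]
ft_force: [-1.8, 0.4, 15.1]
opening: 0.356
```

>>> jog_arm(
  deltas=[
    [0,0,0,0,1],
    [0,0,0,0,1],
    [0,0,0,0,1],
  ],
)

```text
clock: 11.95
tcp_pos: [0.4508, 0.0301, 0.0192]
tcp_rot: [[0.979, -0.205, -0.011], [-0.205, -0.979, -0.007], [-0.009, 0.009, -1.0]]
ft_force: [-0.2, 0.4, 4.6]
opening: 0.354
```

>>> jog_arm(
  deltas=[
    [0,0,0.4,0,1],
    [0,0,0.9,0,1],
    [0,-0.3,1,-0.1,1],
    [0,-0.6,1,-0.2,1],
    [0,-1,1,-0.3,1],
  ],
)

```text
clock: 12.58
tcp_pos: [0.4509, -0.0703, 0.1193]
tcp_rot: [[0.777, -0.63, -0.013], [-0.63, -0.777, -0.001], [-0.009, 0.009, -1.0]]
ft_force: [0.6, -1.1, -0.6]
opening: 0.357
```

>>> jog_arm(
  deltas=[
    [0,-0.3,0.4,-0.1,1],
    [0,-0.5,0.8,-0.2,1],
    [0,-0.7,0.8,-0.3,1],
    [0,-1,0.8,-0.4,1],
    [0,-1,0.8,-0.5,1],
  ],
)

```text
clock: 13.2
tcp_pos: [0.4505, -0.1722, 0.1992]
tcp_rot: [[0.096, -0.995, -0.01], [-0.995, -0.096, 0.008], [-0.009, 0.009, -1.0]]
ft_force: [0.3, 1.1, -1.1]
opening: 0.357
```

>>> jog_arm(
  deltas=[
    [0,-0.3,0,-0.1,1],
    [0,-0.6,0,-0.2,1],
    [0,-1,0,-0.25,1],
    [0,-1,0,-0.25,1],
  ],
)

```text
clock: 13.7
tcp_pos: [0.4496, -0.2747, 0.1989]
tcp_rot: [[-0.296, -0.955, -0.007], [-0.955, 0.296, 0.01], [-0.007, 0.009, -1.0]]
ft_force: [1.0, 0.1, -1.5]
opening: 0.358
```

```bash
python3 - <<'E'
from h import *
o=get_obs();print(o['tcp_pos'],np.degrees(np.arctan2(o['tcp_rot'][1,1],o['tcp_rot'][0,1])),o['joints'],o['opening'])
s,c=snap("wrist","w4.png")
E
```

```text
[ 0.44963018 -0.27465741  0.19890954] 162.79475350222782 [ 0.19320084  0.75417106  0.57956418  1.70437206 -0.52509541  0.85517132
 -2.43583692] 0.35793185906500213
```

View pics/w4.png

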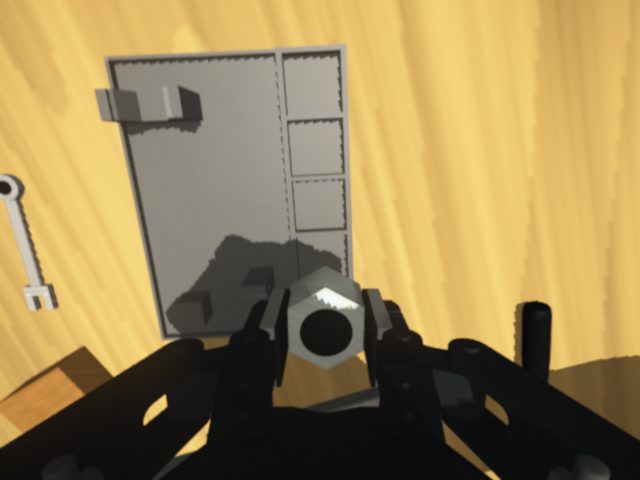

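```bash
python3 - <<'E'
from h import *
s,c=snap("wrist");crop(s,90,370,30,360,1.8,"w4c.png")
crop(s,260,370,35,260,3.5,"w4d.png")
E
```

```text
(no output)
```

View pics/w4d.png

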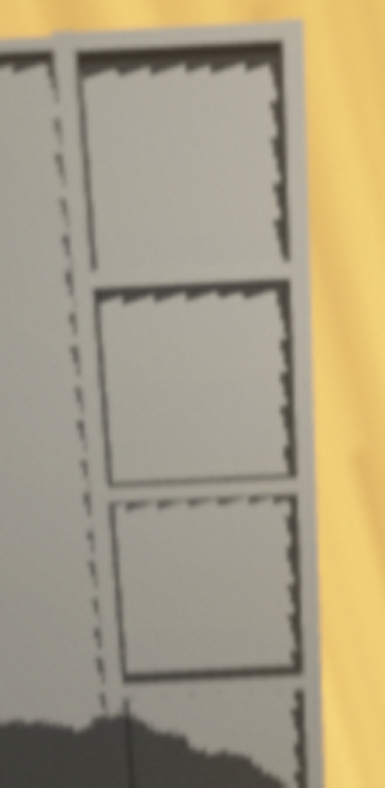

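View pics/w4c.png

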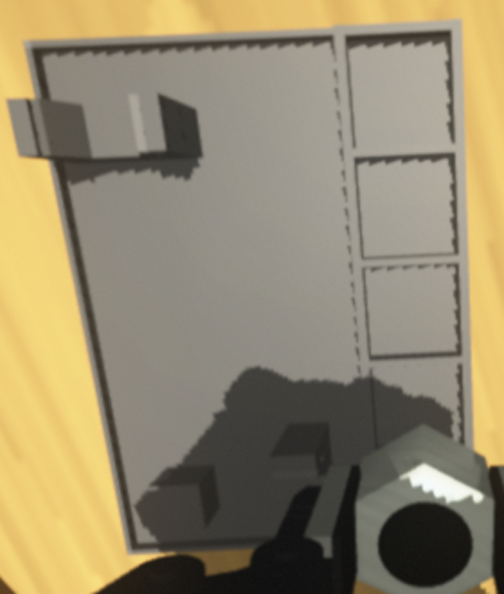

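```bash
python3 - <<'E'
from h import *
s,c=snap("wrist")
for n,q in dict(P1=[(77,52),(282,42),(288,262),(95,272)],P2=[(95,288),(289,280),(294,478),(110,487)],P3=[(110,503),(298,494),(300,672),(125,682)]).items():
    p=plane(c,np.array(q)/3.5+[260,35],.016)[:,:2];print(n,p.mean(0).round(4),[round(np.linalg.norm(p[i]-p[(i+1)%4]),4) for i in range(4)])
q=np.array([(26,42),(462,20),(129,551)])/1.8+[90,30]
p=plane(c,q,.016)[:,:2];print(p,np.linalg.norm(p[0]-p[1]),np.linalg.norm(p[0]-p[2]),np.degrees(np.arctan2(*(p[2]-p[0])[::-1])))
E
```

```text
P1 [ 0.4249 -0.3859] [np.float64(0.0476), np.float64(0.0475), np.float64(0.047), np.float64(0.0477)]
P2 [ 0.4376 -0.336 ] [np.float64(0.0474), np.float64(0.0474), np.float64(0.047), np.float64(0.0478)]
P3 [ 0.4501 -0.2862] [np.float64(0.0482), np.float64(0.0468), np.float64(0.0468), np.float64(0.0472)]
[[ 0.57951587 -0.45241074]
 [ 0.39012711 -0.40569052]
 [ 0.64224254 -0.20373396]] 0.19506635521664248 0.25646594077913293 75.84293264631415
```

```bash
python3 - <<'E'
from h import *
i=cv2.imread("pics/side0.png");cv2.imwrite("pics/s0c.png",cv2.resize(i[170:270,330:480],None,fx=5,fy=5,interpolation=cv2.INTER_CUBIC))
i=cv2.imread("pics/top0.png");cv2.imwrite("pics/t0c.png",cv2.resize(i[250:312,390:520],None,fx=6,fy=6,interpolation=cv2.INTER_CUBIC))
s,c=snap("side");P=[]
for t in (0.,):
  for y0 in (-.128,-.0765,-.0255,.0255): pass
s2,c2=snap("top")
def kit(ox,oy,yaw,pts):
    a=np.radians(yaw);R=np.array([[np.cos(a),-np.sin(a)],[np.sin(a),np.cos(a)]]);return np.c_[pts[:,:2]@R.T+[ox,oy],pts[:,2]]
pts=np.array([[-.099,-.131,.016],[-.099,.131,.016],[.099,.131,.016],[.099,-.131,.016]])
for nm,o in dict(top=(.5141,-.3058,-14.4),wr=(.450+.0591,-.286-.015,-14.2)).items():
    w=kit(*o,pts);print(nm,w.round(4)[:,:2].tolist(),"side",((proj(c,w)-[330,170])*5).round().tolist(),"top",((proj(c2,w)-[390,250])*6).round().tolist())
E
```

```text
top [[0.3856, -0.4081], [0.4508, -0.1543], [0.6426, -0.2035], [0.5774, -0.4573]] side [[694.0, 244.0], [336.0, 396.0], [90.0, 231.0], [440.0, 102.0]] top [[696.0, 341.0], [49.0, 192.0], [154.0, -297.0], [786.0, -145.0]]
wr [[0.381, -0.4037], [0.4453, -0.1497], [0.6372, -0.1983], [0.5729, -0.4523]] side [[698.0, 250.0], [340.0, 404.0], [92.0, 238.0], [442.0, 108.0]] top [[685.0, 353.0], [38.0, 207.0], [142.0, -284.0], [775.0, -133.0]]
```

View pics/s0c.png

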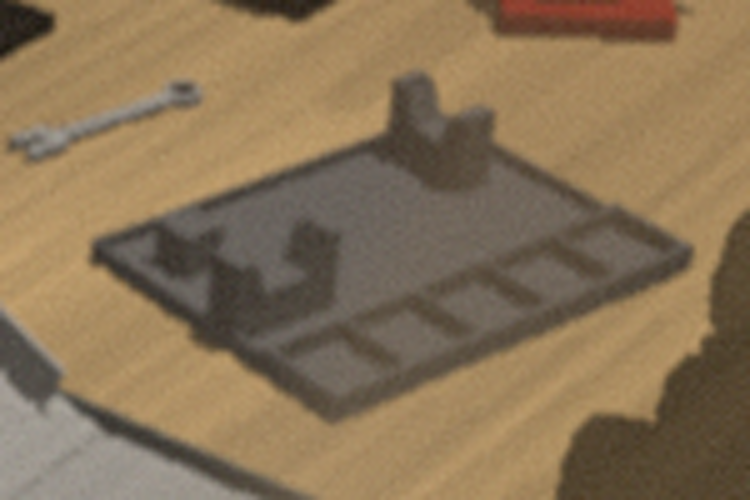

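View pics/t0c.png

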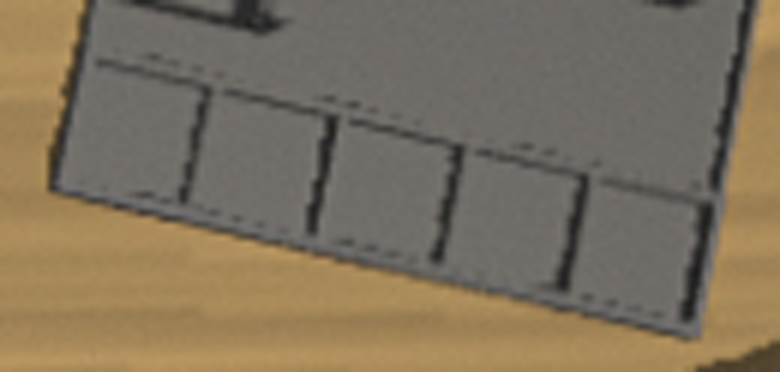

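>>> jog_arm(
  deltas=[
    [-0.1,-0.5,0,0.03,1],
    [-0.2,-1,0,0.03,1],
    [-0.2,-1,-0.4,0.03,1],
    [-0.2,-1,-0.8,0.03,1],
    [-0.2,-1,-0.8,0.03,1],
  ],
)

```text
clock: 14.58
tcp_pos: [0.4302, -0.3701, 0.1176]
tcp_rot: [[-0.244, -0.97, -0.009], [-0.97, 0.244, 0.014], [-0.011, 0.012, -1.0]]
ft_force: [0.6, -0.5, 0.3]
opening: 0.357
```

```bash
python3 - <<'E'
from h import *
s,c=snap("wrist","w5.png");o=get_obs();print(o['tcp_pos'],np.degrees(np.arctan2(o['tcp_rot'][1,1],o['tcp_rot'][0,1])),o['joints'],o['opening'])
print(proj(c,[[.427,-.3882,.034],[.427,-.3882,.004]]),proj(c,[list(o['tcp_pos'])]))
E
```

```text
[ 0.4306996  -0.37094642  0.11946226] 165.85300689905097 [ 0.42645494  0.90693511  0.47523762  1.62961097 -0.55752735  0.75827901
 -2.22480718] 0.3550989519363018
[[322.23036647 221.91231363]
 [322.06562543 212.88014335]] [[324.56239016 305.35552223]]
```

View pics/w5.png

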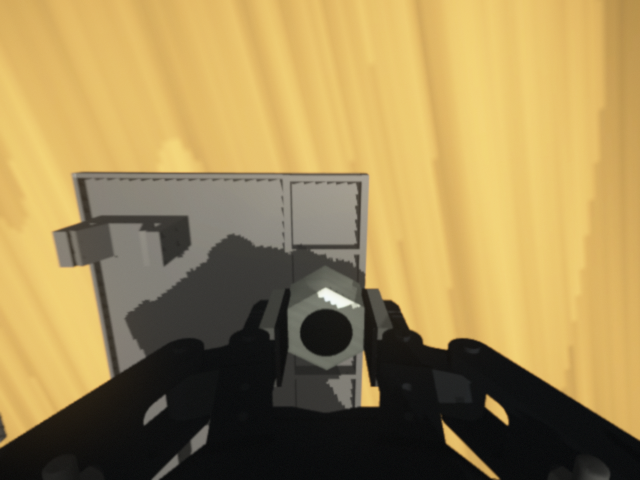

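>>> jog_arm(
  deltas=[
    [-0.04,-0.16,-0.2,0,1],
    [-0.04,-0.16,-0.6,0,1],
    [-0.04,-0.16,-0.75,0,1],
    [-0.04,-0.16,-0.75,0,1],
  ],
)

```text
clock: 15.12
tcp_pos: [0.4265, -0.3872, 0.0445]
tcp_rot: [[-0.245, -0.97, -0.008], [-0.97, 0.244, 0.012], [-0.01, 0.01, -1.0]]
ft_force: [0.4, 0.5, -0.1]
opening: 0.356
```

```bash
python3 - <<'E'
from h import *
s,c=snap("wrist","w6.png");o=get_obs();print(o['tcp_pos'],o['ft_force'])
E
```

```text
[ 0.42686238 -0.38749846  0.04531975] [-0.19174485  0.49252846  0.26595921]
```

View pics/w6.png

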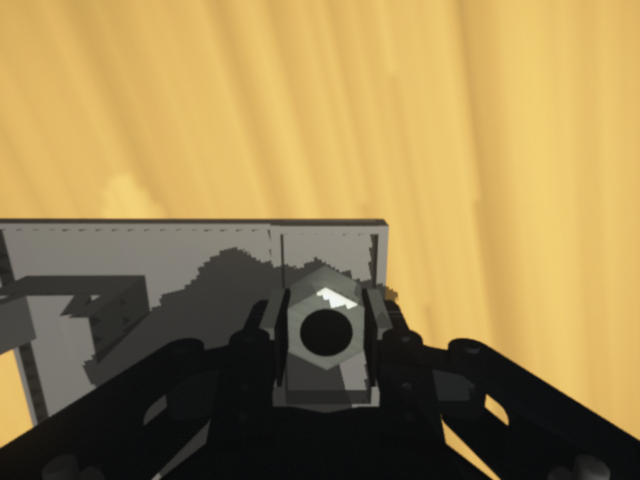

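```bash
python3 - <<'E'
from h import *
s,c=snap("wrist");crop(s,250,420,210,420,3.5,"w6c.png")
print(plane(c,[(328,233),(328,390)],.016),get_obs()['tcp_pos'])
E
```

```text
[[ 0.41961848 -0.41132492  0.016     ]
 [ 0.44173728 -0.32269131  0.016     ]] [ 0.42704023 -0.3875188   0.04563676]
```

View pics/w6c.png

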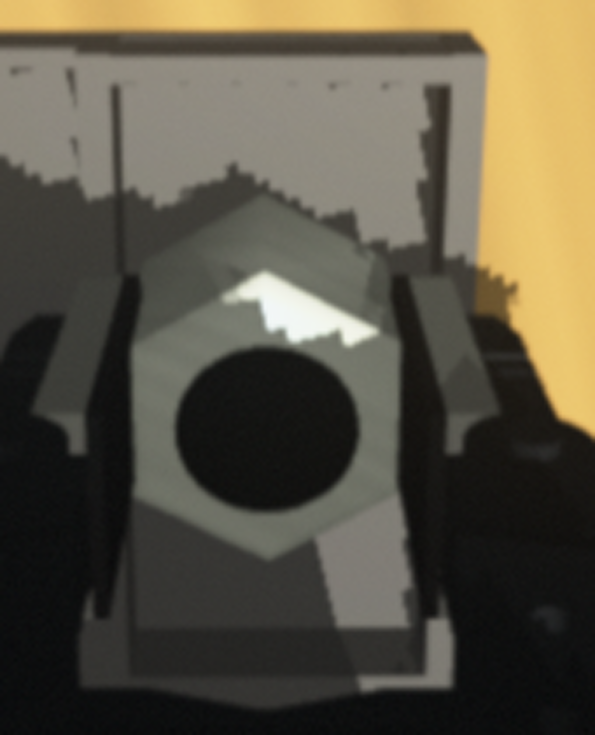

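>>> jog_arm(
  deltas=[
    [-0.01,-0.01,-0.12,0,1],
    [-0.01,-0.01,-0.24,0,1],
    [-0.01,-0.01,-0.24,0,1],
  ],
)

```text
clock: 15.6
tcp_pos: [0.4257, -0.3882, 0.0207]
tcp_rot: [[-0.245, -0.97, -0.007], [-0.97, 0.244, 0.012], [-0.009, 0.01, -1.0]]
ft_force: [-0.5, 0.0, -1.1]
opening: 0.353
```

>>> jog_arm(
  deltas=[
    [0,0,0,0,-1],
    [0,0,0,0,-1],
    [0,0,0,0,-1],
    [0,0,0.5,0,-1],
    [0,0,1,0,-1],
  ],
)

```text
clock: 16.23
tcp_pos: [0.4254, -0.3881, 0.122]
tcp_rot: [[-0.245, -0.97, -0.008], [-0.97, 0.245, 0.012], [-0.01, 0.011, -1.0]]
ft_force: [0.8, 0.1, 0.1]
opening: 1.001
```

>>> jog_arm(
  deltas=[
    [0,0.3,0.4,0,-1],
    [0,0.6,0.8,0.1,-1],
    [0,1,0.8,0.17,-1],
    [0,1,0.8,0.17,-1],
  ],
)

```text
clock: 16.73
tcp_pos: [0.4261, -0.2857, 0.2027]
tcp_rot: [[0.024, -1.0, -0.01], [-1.0, -0.024, 0.011], [-0.011, 0.009, -1.0]]
ft_force: [0.5, 0.3, -0.4]
opening: 0.998
```

```bash
python3 - <<'E'
from h import *
s,c=snap("wrist","w7.png");o=get_obs();print(o['tcp_pos'],o['joints'],np.degrees(np.arctan2(o['tcp_rot'][1,1],o['tcp_rot'][0,1])))
E
```

```text
[ 0.42579299 -0.28731369  0.20250432] [ 0.27480401  0.71213511  0.48653686  1.74152234 -0.43667092  0.8118869
 -2.14964455] -178.78652069479975
```

View pics/w7.png

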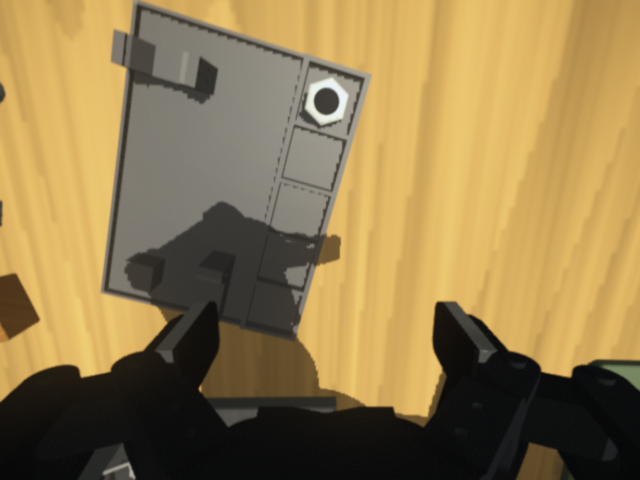

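>>> jog_arm(
  deltas=[
    [0.05,0.2,0,0.11,-1],
    [0.1,0.4,0,0.23,-1],
    [0.15,0.6,0,0.35,-1],
    [0.2,0.8,0,0.46,-1],
    [0.2,0.8,0,0.58,-1],
  ],
)

```text
clock: 17.4
tcp_pos: [0.4462, -0.2068, 0.2023]
tcp_rot: [[0.806, -0.592, -0.014], [-0.592, -0.806, -0.002], [-0.01, 0.01, -1.0]]
ft_force: [-0.3, -0.8, -0.2]
opening: 1.001
```

>>> jog_arm(
  deltas=[
    [0.05,0.2,0,0.11,-1],
    [0.1,0.4,0,0.23,-1],
    [0.15,0.6,0,0.35,-1],
    [0.2,0.8,0,0.46,-1],
    [0.2,0.8,0,0.58,-1],
  ],
)

```text
clock: 18.02
tcp_pos: [0.4667, -0.1264, 0.2022]
tcp_rot: [[0.96, 0.278, -0.007], [0.278, -0.96, -0.012], [-0.01, 0.01, -1.0]]
ft_force: [0.3, -0.7, 0.2]
opening: 1.003
```

>>> jog_arm(
  deltas=[
    [0.05,0.2,0,0.11,-1],
    [0.1,0.4,0,0.23,-1],
    [0.15,0.6,0,0.35,-1],
    [0.2,0.8,0,0.46,-1],
    [0.2,0.8,0,0.58,-1],
  ],
)

```text
clock: 18.65
tcp_pos: [0.4872, -0.0459, 0.202]
tcp_rot: [[0.364, 0.931, 0.006], [0.931, -0.364, -0.013], [-0.01, 0.01, -1.0]]
ft_force: [-0.1, -0.6, 0.1]
opening: 1.0
```

>>> jog_arm(
  deltas=[
    [0.05,0.2,0,0.11,-1],
    [0.1,0.4,0,0.22,-1],
    [0.15,0.6,0,0.27,-1],
    [0.2,0.7,0,0.27,-1],
    [0.2,0.7,0,0.27,-1],
  ],
)

```text
clock: 19.27
tcp_pos: [0.5074, 0.0244, 0.2018]
tcp_rot: [[-0.049, 0.999, 0.01], [0.999, 0.049, -0.009], [-0.01, 0.01, -1.0]]
ft_force: [-0.0, -0.3, -0.1]
opening: 0.999
```

```bash
python3 - <<'E'
from h import *
s,c,P,out=nuts("w8.png",(.4,.565,-.08,.085));o=get_obs();print(o['tcp_pos'],o['joints'],np.degrees(np.arctan2(o['tcp_rot'][1,1],o['tcp_rot'][0,1])))
for q in out: print(q)
E
```

```text
[0.50714904 0.02374974 0.20185023] [ 0.10879317  0.66490034 -0.40316332  1.77181804  0.37135926  0.77242886
 -0.43636431] 2.7965572709269675
(array([ 0.4926, -0.0281]), 1, array([64. , 44.2, 54.5]), 1937.5, array([304., 278.]))
(array([0.5592, 0.0075]), 1, array([13.8, 33.5, 34.8]), 489.5, array([379., 244.]))
(array([0.5125, 0.0477]), 2, array([31.6, 32.2, 32.4]), 1125.5, array([330., 198.]))
```

View pics/w8.png

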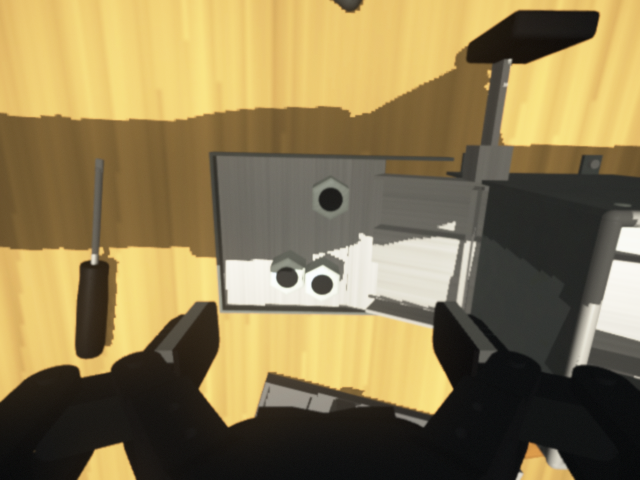

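>>> jog_arm(
  deltas=[
    [0.06,0.23,-0.3,0,-1],
    [0.06,0.23,-0.9,0,-1],
    [0.06,0.23,-0.9,0,-1],
  ],
)

```text
clock: 19.7
tcp_pos: [0.5115, 0.0459, 0.1097]
tcp_rot: [[-0.048, 0.999, 0.004], [0.999, 0.048, -0.011], [-0.011, 0.004, -1.0]]
ft_force: [-0.1, -0.1, 1.6]
opening: 0.998
```

>>> jog_arm(
  deltas=[
    [0,0,-0.5,0,-1],
    [0,0,-0.9,0,-1],
    [0,0,-0.9,0,-1],
    [0,0,-0.9,0,-1],
  ],
)

```text
clock: 20.2
tcp_pos: [0.5126, 0.0457, 0.0221]
tcp_rot: [[-0.047, 0.999, 0.007], [0.999, 0.047, -0.011], [-0.012, 0.006, -1.0]]
ft_force: [0.6, 0.2, 0.2]
opening: 1.0
```

>>> jog_arm(
  deltas=[
    [0,0.01,-0.03,0,-1],
    [0,0.01,-0.03,0,0.3],
    [0,0.01,-0.03,0,1],
    [0,0.01,-0.03,0,1],
    [0,0.01,-0.03,0,1],
  ],
)

```text
clock: 20.82
tcp_pos: [0.5127, 0.0467, 0.0195]
tcp_rot: [[-0.047, 0.999, 0.007], [0.999, 0.047, -0.011], [-0.012, 0.006, -1.0]]
ft_force: [-2.3, -0.1, 10.9]
opening: 0.356
```

>>> jog_arm(
  deltas=[
    [0,0,0,0,1],
    [0,0,0.3,0,1],
    [0,0,0.8,0,1],
    [0,0,1,0,1],
  ],
)

```text
clock: 21.32
tcp_pos: [0.5131, 0.0467, 0.1216]
tcp_rot: [[-0.046, 0.999, 0.009], [0.999, 0.047, -0.011], [-0.011, 0.008, -1.0]]
ft_force: [-0.1, -0.3, -1.6]
opening: 0.358
```

>>> jog_arm(
  deltas=[
    [0,-0.5,0.3,-0.1,1],
    [0,-1,0.5,-0.18,1],
    [0,-1,0.5,-0.18,1],
  ],
)

```text
clock: 21.7
tcp_pos: [0.5132, -0.057, 0.1727]
tcp_rot: [[0.241, 0.971, 0.007], [0.97, -0.241, -0.015], [-0.013, 0.01, -1.0]]
ft_force: [0.6, 0.9, -1.9]
opening: 0.353
```

>>> jog_arm(
  deltas=[
    [-0.2,-0.5,0,0,1],
    [-0.3,-1,0,0,1],
    [-0.3,-1,0,0,1],
  ],
)

```text
clock: 22.08
tcp_pos: [0.4821, -0.1599, 0.1722]
tcp_rot: [[0.245, 0.97, 0.006], [0.97, -0.244, -0.016], [-0.014, 0.009, -1.0]]
ft_force: [-0.6, 1.9, -0.9]
opening: 0.358
```

>>> jog_arm(
  deltas=[
    [-0.2,-0.5,0,0,1],
    [-0.3,-1,0,0,1],
    [-0.3,-1,0,0,1],
  ],
)

```text
clock: 22.45
tcp_pos: [0.4511, -0.2621, 0.1715]
tcp_rot: [[0.248, 0.969, 0.005], [0.969, -0.248, -0.016], [-0.015, 0.008, -1.0]]
ft_force: [-0.5, 0.8, -1.7]
opening: 0.357
```

```bash
python3 - <<'E'
from h import *
s,c=snap("wrist","w9.png");o=get_obs();print(o['tcp_pos'],o['joints'],np.degrees(np.arctan2(o['tcp_rot'][1,1],o['tcp_rot'][0,1])),o['opening'])
E
```

```text
[ 0.45200483 -0.25979273  0.1716713 ] [ 0.66020793  0.72427255 -0.37829287  1.76526837  0.40047139  0.71818651
 -0.1826998 ] -14.186338186912101 0.3606368187948649
```

View pics/w9.png

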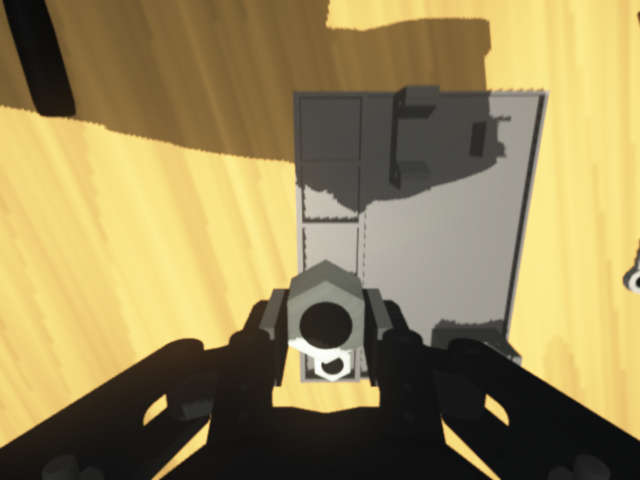

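>>> jog_arm(
  deltas=[
    [-0.1,-0.5,0,0,1],
    [-0.14,-0.78,-0.2,0,1],
    [-0.14,-0.78,-0.7,0,1],
    [-0.14,-0.78,-1,0,1],
    [-0.14,-0.78,-1,0,1],
  ],
)

```text
clock: 23.12
tcp_pos: [0.4384, -0.3354, 0.0703]
tcp_rot: [[0.242, 0.97, 0.003], [0.97, -0.242, -0.013], [-0.011, 0.006, -1.0]]
ft_force: [0.3, 0.4, -0.2]
opening: 0.358
```

```bash
python3 - <<'E'
from h import *
s,c=snap("wrist","w10.png");o=get_obs();print(o['tcp_pos'],o['opening'])
E
```

```text
[ 0.43891232 -0.33614194  0.07177259] 0.35215389635014105
```

View pics/w10.png

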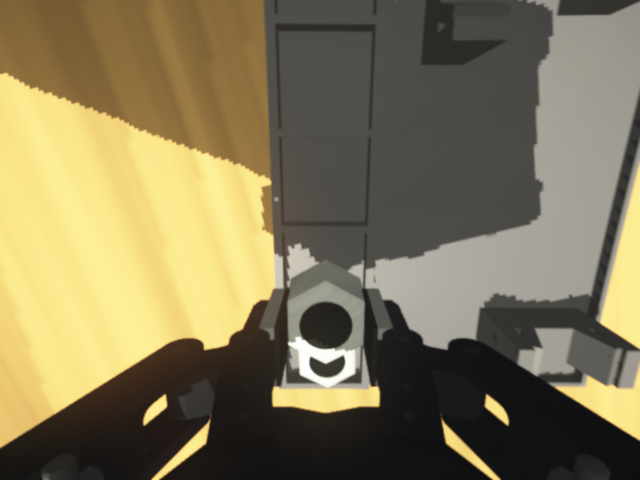

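```bash
python3 - <<'E'
from h import *
s,c=snap("wrist");crop(s,260,390,120,300,4,"w10c.png")
p=plane(c,[(325,234),(325,224),(325,138)],.016)[:,:2];print(p);o=get_obs();print(o['tcp_pos'],(p-o['tcp_pos'][:2])@np.array([.246,.969]))
E
```

```text
[[ 0.44407661 -0.31770287]
 [ 0.44549715 -0.31202343]
 [ 0.45680914 -0.2667987 ]]
[ 0.4390932  -0.33680762  0.07265056] [0.01973842 0.02559126 0.07219676]
```

View pics/w10c.png

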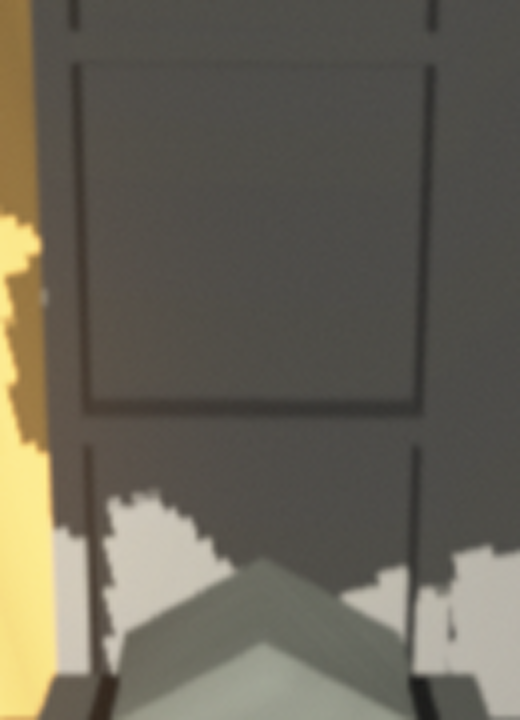

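>>> jog_arm(
  deltas=[
    [-0.01,-0.015,-0.25,0,1],
    [-0.01,-0.015,-0.51,0,1],
    [-0.01,-0.015,-0.51,0,1],
    [-0.01,-0.015,-0.51,0,1],
  ],
)

```text
clock: 23.72
tcp_pos: [0.4389, -0.3384, 0.0233]
tcp_rot: [[0.243, 0.97, 0.008], [0.97, -0.243, -0.016], [-0.014, 0.011, -1.0]]
ft_force: [0.2, -0.4, -0.7]
opening: 0.36
```

>>> jog_arm(
  deltas=[
    [0,0,0,0,-1],
    [0,0,0,0,-1],
    [0,0,0,0,-1],
    [0,0,0.5,0,-1],
    [0,0,1,0,-1],
  ],
)

```text
clock: 24.35
tcp_pos: [0.4387, -0.3382, 0.1245]
tcp_rot: [[0.243, 0.97, 0.007], [0.97, -0.243, -0.015], [-0.013, 0.011, -1.0]]
ft_force: [-0.9, -0.9, 0.1]
opening: 0.997
```

>>> jog_arm(
  deltas=[
    [0,0.5,0.5,0,-1],
    [0.1,1,0.8,0,-1],
    [0.1,1,0.8,0,-1],
  ],
)

```text
clock: 24.72
tcp_pos: [0.4501, -0.2353, 0.2069]
tcp_rot: [[0.239, 0.971, 0.011], [0.971, -0.239, -0.016], [-0.013, 0.014, -1.0]]
ft_force: [0.4, -0.9, 0.6]
opening: 1.0
```

>>> jog_arm(
  deltas=[
    [0.1,0.5,0,0,-1],
    [0.2,1,0,0,-1],
    [0.2,1,0,0,-1],
  ],
)

```text
clock: 25.1
tcp_pos: [0.4708, -0.1323, 0.2069]
tcp_rot: [[0.234, 0.972, 0.011], [0.972, -0.234, -0.015], [-0.012, 0.014, -1.0]]
ft_force: [0.0, -1.1, -0.6]
opening: 1.001
```

>>> jog_arm(
  deltas=[
    [0.1,0.5,0,0,-1],
    [0.2,1,0,0,-1],
    [0.2,1,0,0,-1],
    [0.2,1,0,0,-1],
  ],
)

```text
clock: 25.6
tcp_pos: [0.4906, -0.0337, 0.2066]
tcp_rot: [[0.235, 0.972, 0.01], [0.972, -0.235, -0.016], [-0.013, 0.014, -1.0]]
ft_force: [-0.5, -0.6, -1.2]
opening: 1.001
```

```bash
python3 - <<'E'
from h import *
s,c,P,out=nuts("w11.png",(.4,.7,-.5,.085));o=get_obs();print(o['tcp_pos'],o['joints'],np.degrees(np.arctan2(o['tcp_rot'][1,1],o['tcp_rot'][0,1])))
crop(s,240,400,160,320,4,"w11c.png")
for q in out: print(q)
E
```

```text
[ 0.49055466 -0.0339586   0.20663712] [ 0.20242692  0.63174136 -0.36377325  1.8219575   0.34198418  0.74047329
 -0.58879977] -13.639452439655022
(array([ 0.4927, -0.0289]), 1, array([64.3, 43.4, 53.5]), 2119.0, array([324., 216.]))
(array([ 0.5899, -0.0354]), 26, array([72.2, 48.5, 49.1]), 1461.0, array([432., 198.]))
(array([0.5607, 0.0068]), 2, array([17.3, 34.4, 35.6]), 619.5, array([391., 158.]))
(array([0.5879, 0.049 ]), 31, array([51. , 45.2, 74.9]), 1861.0, array([414.,  98.]))
```

View pics/w11.png

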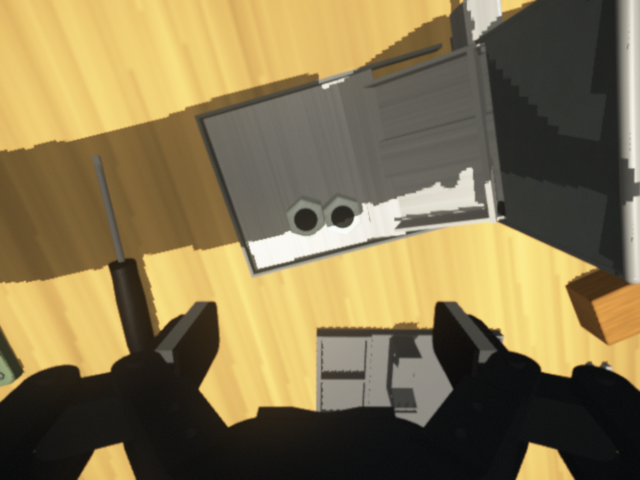

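View pics/w11c.png

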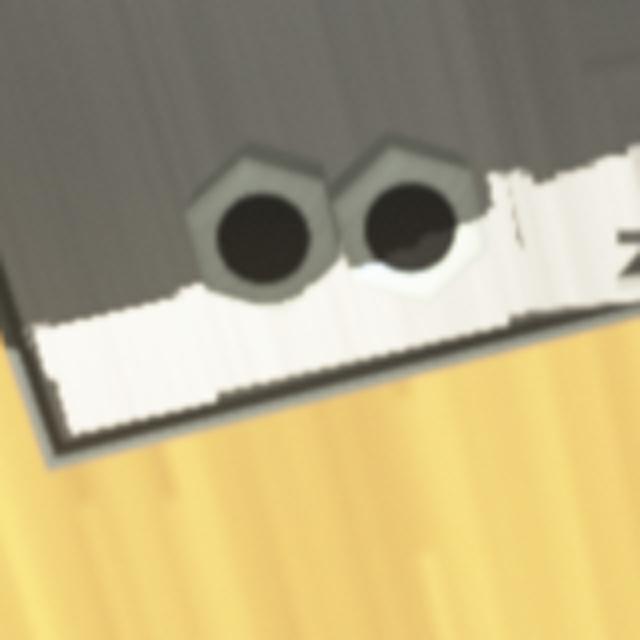

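```bash
python3 - <<'E'
from h import *
s,c=snap("wrist");p=plane(c,[(305.75,219.75),(342.75,216.75)],.034)[:,:2];d=p[1]-p[0];print(p,np.linalg.norm(d),np.degrees(np.arctan2(d[1],d[0])))
s,c=snap("top");crop(s,290,380,240,310,6,"t12.png")
E
```

```text
[[ 0.4764452  -0.028423  ]
 [ 0.50932003 -0.03365765]] 0.03328898563232591 -9.04724014611218
```

```bash
python3 - <<'E'
from h import *
s,c=snap("wrist");P=cloud(s,c)
m=(P[...,2]>.03)&(P[...,2]<.04)&(P[...,0]>.44)&(P[...,0]<.55)&(P[...,1]>-.07)&(P[...,1]<0.02)
v,u=np.nonzero(m);w=plane(c,np.c_[u,v],.034)[:,:2]
a,b=np.array([.4764,-.0284]),np.array([.5093,-.0337])
t=(w-(a+b)/2)@(b-a)/np.linalg.norm(b-a)
for nm,q in (("D",w[t<-.0005]),("C",w[t>.0005])):
    h=cv2.convexHull((q*1000).astype(np.float32))[:,0]
    an=np.radians(np.arange(180));wd=np.ptp(h@np.array([np.cos(an),np.sin(an)]),axis=0)
    ap=cv2.approxPolyDP(h.reshape(-1,1,2),2.5,True)[:,0];e=np.roll(ap,-1,0)-ap
    print(nm,[(k,round(float(wd[k]),1)) for k in range(0,180,6)],ap.round(1).tolist())
    print(np.c_[(np.degrees(np.arctan2(e[:,1],e[:,0]))-90)%60,np.linalg.norm(e,axis=1)].round(1).tolist(), (h.max(0)+h.min(0))/2)
E
```

```text
D [(0, 32.7), (6, 33.5), (12, 34.8), (18, 35.8), (24, 36.5), (30, 36.7), (36, 36.5), (42, 35.9), (48, 35.0), (54, 33.6), (60, 32.2), (66, 33.3), (72, 34.3), (78, 35.0), (84, 35.5), (90, 35.7), (96, 35.5), (102, 34.9), (108, 34.0), (114, 32.8), (120, 32.0), (126, 32.9), (132, 34.2), (138, 35.0), (144, 35.5), (150, 35.6), (156, 35.3), (162, 34.6), (168, 33.6), (174, 33.0)] [[492.3999938964844, -17.399999618530273], [478.8999938964844, -9.5], [461.20001220703125, -17.200000762939453], [460.79998779296875, -35.900001525878906], [479.3999938964844, -43.400001525878906], [491.5, -35.900001525878906]]
[[59.70000076293945, 15.600000381469727], [53.5, 19.200000762939453], [58.5, 18.799999237060547], [8.199999809265137, 20.100000381469727], [1.899999976158142, 14.300000190734863], [57.400001525878906, 18.5]] [476.93903  -26.730019]
C [(0, 31.9), (6, 33.3), (12, 34.6), (18, 35.5), (24, 36.0), (30, 36.1), (36, 36.0), (42, 35.5), (48, 34.6), (54, 33.4), (60, 32.2), (66, 33.2), (72, 34.1), (78, 34.9), (84, 35.6), (90, 35.9), (96, 35.8), (102, 35.3), (108, 34.4), (114, 33.2), (120, 32.4), (126, 33.1), (132, 34.2), (138, 35.0), (144, 35.3), (150, 35.3), (156, 34.9), (162, 34.1), (168, 33.0), (174, 32.3)] [[524.5, -41.099998474121094], [524.0, -22.399999618530273], [508.70001220703125, -14.0], [495.0, -21.700000762939453], [494.6000061035156, -42.29999923706055], [509.6000061035156, -49.900001525878906]]
[[1.7000000476837158, 18.799999237060547], [1.5, 17.5], [59.29999923706055, 15.699999809265137], [59.0, 20.700000762939453], [3.299999952316284, 16.799999237060547], [0.5, 17.299999237060547]] [508.9953   -31.964193]
```

>>> jog_arm(
  deltas=[
    [-0.1,0.05,0,0.11,-1],
    [-0.19,0.1,0,0.23,-1],
    [-0.19,0.1,0,0.35,-1],
    [-0.19,0.1,0,0.46,-1],
    [-0.19,0.1,0,0.58,-1],
  ],
)

```text
clock: 26.42
tcp_pos: [0.4716, -0.0243, 0.2068]
tcp_rot: [[-0.626, 0.779, 0.019], [0.78, 0.626, -0.001], [-0.013, 0.014, -1.0]]
ft_force: [0.5, 0.1, 0.6]
opening: 1.002
```

>>> jog_arm(
  deltas=[
    [0,0,-0.2,0.12,-1],
    [0,0,-0.5,0.24,-1],
    [0,0,-0.9,0.24,-1],
    [0,0,-0.9,0.24,-1],
  ],
)

```text
clock: 26.92
tcp_pos: [0.4706, -0.0248, 0.1155]
tcp_rot: [[-0.869, 0.495, 0.014], [0.495, 0.869, 0.006], [-0.01, 0.012, -1.0]]
ft_force: [0.6, 0.5, 0.6]
opening: 1.002
```

```bash
python3 - <<'E'
from h import *
s,c=snap("wrist","w13.png");o=get_obs();print(o['tcp_pos'],np.degrees(np.arctan2(o['tcp_rot'][1,1],o['tcp_rot'][0,1])))
E
```

```text
[ 0.47137258 -0.02450054  0.11702695] 60.35008838855851
```

View pics/w13.png

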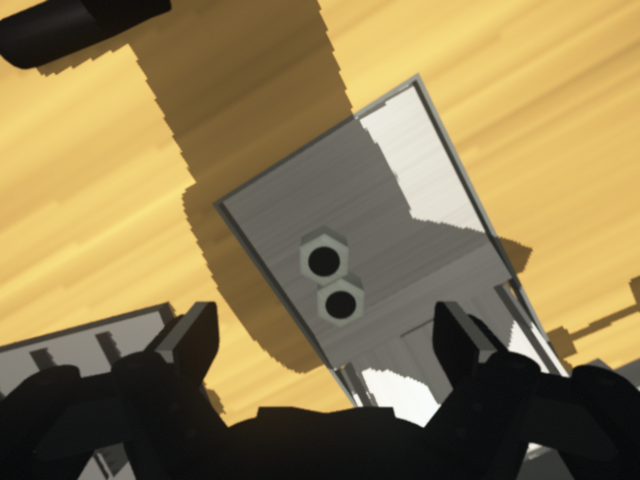

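>>> jog_arm(
  deltas=[
    [0,0,-0.5,0,-1],
    [0,0,-0.97,0,-1],
    [0,0,-0.97,0,-1],
    [0,0,-0.97,0,-1],
  ],
)

```text
clock: 27.48
tcp_pos: [0.4725, -0.0246, 0.0222]
tcp_rot: [[-0.869, 0.495, 0.019], [0.495, 0.869, 0.005], [-0.014, 0.014, -1.0]]
ft_force: [-0.0, 0.7, 0.4]
opening: 1.002
```

>>> jog_arm(
  deltas=[
    [0,0,-0.01,0,0],
    [0,0,-0.01,0,0.5],
    [0,0,-0.01,0,1],
    [0,0,-0.01,0,1],
    [0,0,-0.01,0,1],
  ],
)

```text
clock: 28.1
tcp_pos: [0.4728, -0.0247, 0.0219]
tcp_rot: [[-0.869, 0.495, 0.02], [0.495, 0.869, 0.005], [-0.015, 0.014, -1.0]]
ft_force: [-2.9, 0.1, 17.9]
opening: 0.357
```

>>> jog_arm(
  deltas=[
    [0,0,0,0,1],
    [0,0,0.3,0,1],
    [0,0,0.8,0,1],
    [0,0,1,0,1],
  ],
)

```text
clock: 28.6
tcp_pos: [0.473, -0.0247, 0.124]
tcp_rot: [[-0.868, 0.495, 0.022], [0.496, 0.869, 0.005], [-0.016, 0.015, -1.0]]
ft_force: [0.4, -0.2, -1.2]
opening: 0.354
```

```bash
python3 - <<'E'
from h import *
s,c=snap("wrist","w14.png");o=get_obs();print(o['tcp_pos'],np.degrees(np.arctan2(o['tcp_rot'][1,1],o['tcp_rot'][0,1])),o['opening'])
E
```

```text
[ 0.4734176  -0.02480719  0.12520064] 60.29672616214757 0.356370068822038
```

View pics/w14.png

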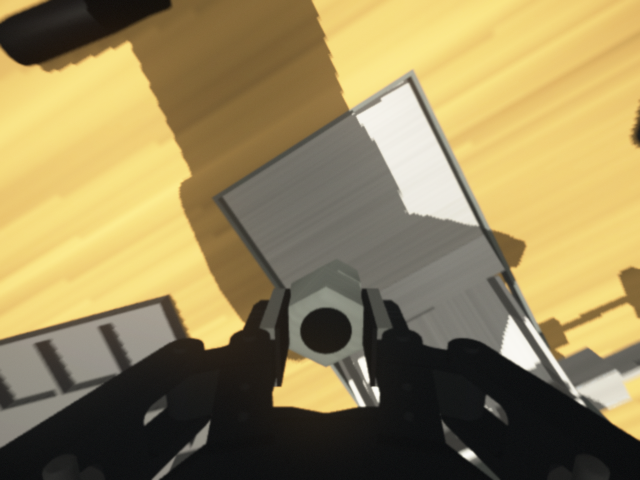

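>>> jog_arm(
  deltas=[
    [0,-0.2,0.3,-0.11,1],
    [-0.05,-0.4,0.5,-0.22,1],
    [-0.1,-0.6,0.5,-0.33,1],
    [-0.1,-0.8,0.5,-0.44,1],
    [-0.1,-1,0.5,-0.55,1],
  ],
)

```text
clock: 29.28
tcp_pos: [0.4632, -0.1255, 0.1749]
tcp_rot: [[-0.181, 0.983, 0.018], [0.983, 0.182, -0.015], [-0.018, 0.015, -1.0]]
ft_force: [-0.2, 0.7, -0.6]
opening: 0.355
```

>>> jog_arm(
  deltas=[
    [0,-0.4,0,-0.11,1],
    [-0.05,-0.8,0,-0.22,1],
    [-0.1,-1,0,-0.28,1],
    [-0.1,-1,0,-0.28,1],
  ],
)

```text
clock: 29.78
tcp_pos: [0.4527, -0.2262, 0.1745]
tcp_rot: [[0.256, 0.967, 0.01], [0.966, -0.256, -0.021], [-0.018, 0.015, -1.0]]
ft_force: [0.1, 0.5, -0.9]
opening: 0.353
```

>>> jog_arm(
  deltas=[
    [0,-0.4,0,0,1],
    [0,-0.56,-0.4,0,1],
    [0,-0.56,-1,0,1],
    [0,-0.56,-1,0,1],
  ],
)

```text
clock: 30.28
tcp_pos: [0.4516, -0.2801, 0.0721]
tcp_rot: [[0.253, 0.967, 0.005], [0.967, -0.253, -0.018], [-0.016, 0.009, -1.0]]
ft_force: [0.1, 0.9, -0.2]
opening: 0.353
```

```bash
python3 - <<'E'
from h import *
s,c=snap("wrist","w15.png");o=get_obs();print(o['tcp_pos'],np.degrees(np.arctan2(o['tcp_rot'][1,1],o['tcp_rot'][0,1])),o['opening'])
E
```

```text
[ 0.45277226 -0.28071276  0.07458521] -14.676023721738197 0.3530924551143204
```

View pics/w15.png

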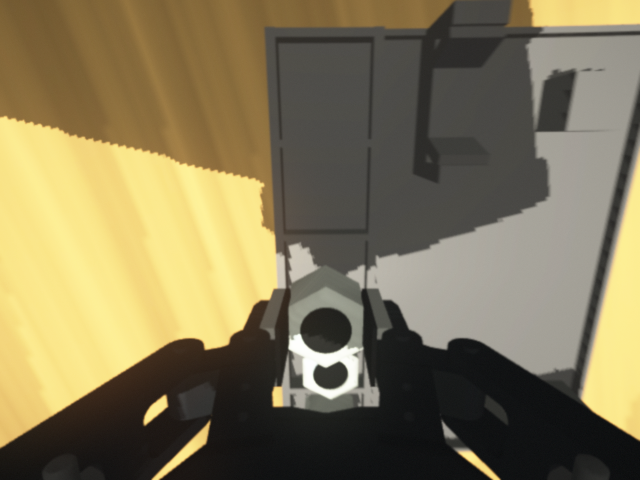

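```bash
python3 - <<'E'
from h import *
s,c=snap("wrist");crop(s,260,390,120,300,4,"w15c.png");o=get_obs()
p=plane(c,[(325,232),(325,239)],.016)[:,:2];print(p,o['tcp_pos'],(p-o['tcp_pos'][:2])@np.array([.246,.969]))
E
```

```text
[[ 0.45845863 -0.26218204]
 [ 0.457394   -0.26624875]] [ 0.45349708 -0.28138899  0.07601609] [0.01983207 0.01562954]
```

View pics/w15c.png

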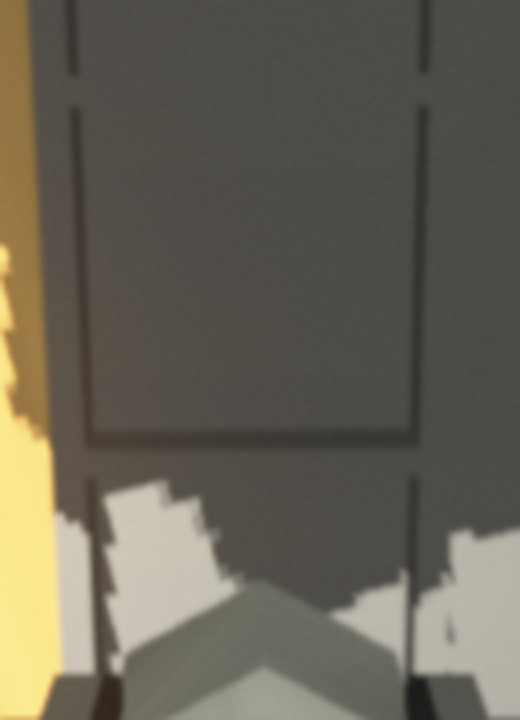

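>>> jog_arm(
  deltas=[
    [-0.02,-0.05,-0.25,0,1],
    [-0.02,-0.05,-0.52,0,1],
    [-0.02,-0.05,-0.52,0,1],
    [-0.02,-0.05,-0.52,0,1],
  ],
)

```text
clock: 30.88
tcp_pos: [0.4525, -0.2866, 0.0261]
tcp_rot: [[0.254, 0.967, 0.012], [0.967, -0.254, -0.022], [-0.018, 0.018, -1.0]]
ft_force: [-0.1, -0.1, -1.5]
opening: 0.354
```

>>> jog_arm(
  deltas=[
    [0,0,0,0,-1],
    [0,0,0,0,-1],
    [0,0,0,0,-1],
    [0,0,0.5,0,-1],
    [0,0,1,0,-1],
  ],
)

```text
clock: 31.5
tcp_pos: [0.4522, -0.2863, 0.1273]
tcp_rot: [[0.254, 0.967, 0.012], [0.967, -0.253, -0.021], [-0.018, 0.017, -1.0]]
ft_force: [-0.1, -0.9, 0.0]
opening: 1.0
```

>>> jog_arm(
  deltas=[
    [0,0.5,0.5,0,-1],
    [0.1,1,0.8,0,-1],
    [0.1,1,0.8,0,-1],
  ],
)

```text
clock: 31.88
tcp_pos: [0.4635, -0.1833, 0.2097]
tcp_rot: [[0.249, 0.968, 0.015], [0.968, -0.249, -0.022], [-0.017, 0.02, -1.0]]
ft_force: [-0.2, -0.9, -0.6]
opening: 1.0
```

>>> jog_arm(
  deltas=[
    [0.1,0.5,0,0,-1],
    [0.3,1,0,0,-1],
    [0.3,1,0,0,-1],
  ],
)

```text
clock: 32.25
tcp_pos: [0.4944, -0.0799, 0.2095]
tcp_rot: [[0.244, 0.97, 0.016], [0.97, -0.244, -0.02], [-0.016, 0.02, -1.0]]
ft_force: [-0.3, -1.7, -0.0]
opening: 1.0
```

>>> jog_arm(
  deltas=[
    [0,0.4,0,0,-1],
    [0,0.4,0,0,-1],
    [0,0.4,0,0,-1],
  ],
)

```text
clock: 32.62
tcp_pos: [0.4943, -0.041, 0.2092]
tcp_rot: [[0.245, 0.969, 0.015], [0.969, -0.245, -0.021], [-0.017, 0.02, -1.0]]
ft_force: [0.0, -1.4, 0.8]
opening: 0.998
```

```bash
python3 - <<'E'
from h import *
s,c,P,out=nuts("w16.png",(.4,.55,-.5,.085));o=get_obs();print(o['tcp_pos'],o['joints'],np.degrees(np.arctan2(o['tcp_rot'][1,1],o['tcp_rot'][0,1])))
for q in out: print(q)
s,c=snap("top");crop(s,290,540,180,320,3,"t16.png")
E
```

```text
[ 0.49426633 -0.04116741  0.2092337 ] [ 0.22116728  0.63265216 -0.37753304  1.80961819  0.35774889  0.75261276
 -0.59988892] -14.215777531577967
(array([ 0.5092, -0.0317]), 0, array([31.8, 32.5, 32.5]), 1048.5, array([335., 207.]))
```

View pics/t16.png

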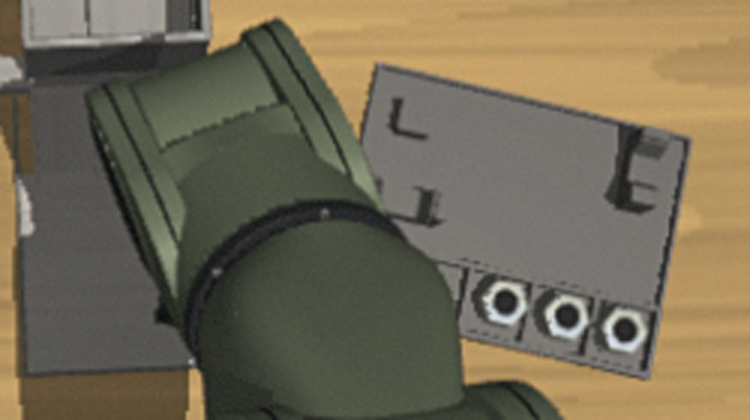

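View pics/w16.png

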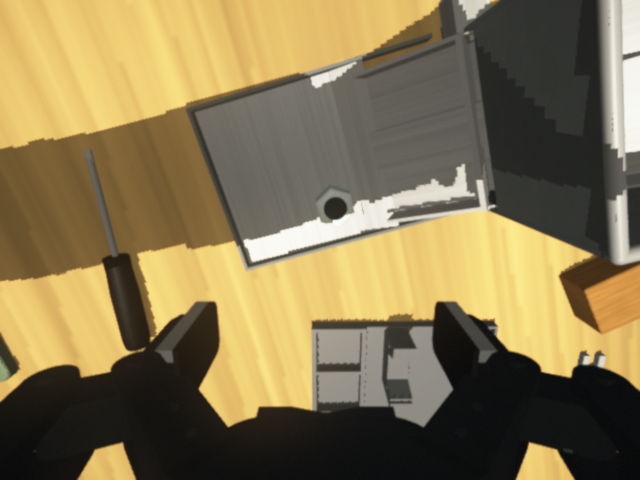

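>>> jog_arm(
  deltas=[
    [0.15,0.09,-0.3,0.1,-1],
    [0.15,0.09,-0.6,0.16,-1],
    [0.15,0.09,-1,0.16,-1],
    [0.15,0.09,-1,0.16,-1],
  ],
)

```text
clock: 33.22
tcp_pos: [0.5082, -0.0328, 0.1077]
tcp_rot: [[-0.002, 1.0, 0.016], [1.0, 0.002, -0.017], [-0.017, 0.016, -1.0]]
ft_force: [-0.3, 0.6, 0.0]
opening: 0.999
```

>>> jog_arm(
  deltas=[
    [0.01,0,-0.5,0,-1],
    [0.01,0,-0.87,0,-1],
    [0.01,0,-0.87,0,-1],
    [0.01,0,-0.87,0,-1],
  ],
)

```text
clock: 33.72
tcp_pos: [0.5101, -0.0331, 0.0227]
tcp_rot: [[-0.001, 1.0, 0.018], [1.0, 0.002, -0.017], [-0.017, 0.018, -1.0]]
ft_force: [-0.9, 0.3, 0.3]
opening: 0.998
```

>>> jog_arm(
  deltas=[
    [-0.01,0.01,-0.03,0,0],
    [-0.01,0.01,-0.03,0,0.5],
    [-0.01,0.01,-0.03,0,1],
    [-0.01,0.01,-0.03,0,1],
    [-0.01,0.01,-0.03,0,1],
  ],
)

```text
clock: 34.35
tcp_pos: [0.5093, -0.0322, 0.0204]
tcp_rot: [[-0.001, 1.0, 0.019], [1.0, 0.002, -0.017], [-0.017, 0.019, -1.0]]
ft_force: [-2.8, -0.6, 14.4]
opening: 0.359
```

>>> jog_arm(
  deltas=[
    [0,0,0,0,1],
    [0,0,0.3,0,1],
    [0,0,0.8,0,1],
    [0,0,1,0,1],
  ],
)

```text
clock: 34.85
tcp_pos: [0.5097, -0.0322, 0.1227]
tcp_rot: [[-0.001, 1.0, 0.021], [1.0, 0.002, -0.017], [-0.017, 0.021, -1.0]]
ft_force: [0.1, 0.6, -1.2]
opening: 0.356
```

>>> jog_arm(
  deltas=[
    [-0.1,-0.4,0.2,-0.1,1],
    [-0.2,-0.8,0.2,-0.16,1],
    [-0.2,-0.9,0.2,-0.16,1],
    [-0.2,-0.9,0.2,-0.16,1],
  ],
)

```text
clock: 35.35
tcp_pos: [0.4898, -0.1222, 0.1426]
tcp_rot: [[0.247, 0.969, 0.016], [0.969, -0.247, -0.021], [-0.017, 0.021, -1.0]]
ft_force: [-0.4, 1.0, -1.8]
opening: 0.354
```

>>> jog_arm(
  deltas=[
    [-0.1,-0.4,0,0,1],
    [-0.22,-0.9,0,0,1],
    [-0.25,-1,-0.3,0,1],
    [-0.25,-1,-0.7,0,1],
    [-0.25,-1,-0.7,0,1],
  ],
)

```text
clock: 35.98
tcp_pos: [0.4644, -0.2204, 0.071]
tcp_rot: [[0.245, 0.97, 0.013], [0.969, -0.244, -0.019], [-0.015, 0.017, -1.0]]
ft_force: [-0.4, 0.2, 0.1]
opening: 0.357
```

```bash
python3 - <<'E'
from h import *
s,c=snap("wrist","w17.png");o=get_obs();print(o['tcp_pos'],np.degrees(np.arctan2(o['tcp_rot'][1,1],o['tcp_rot'][0,1])),o['opening'])
E
```

```text
[ 0.46502306 -0.22085656  0.07254089] -14.170701550682153 0.3565041424624067
```

View pics/w17.png

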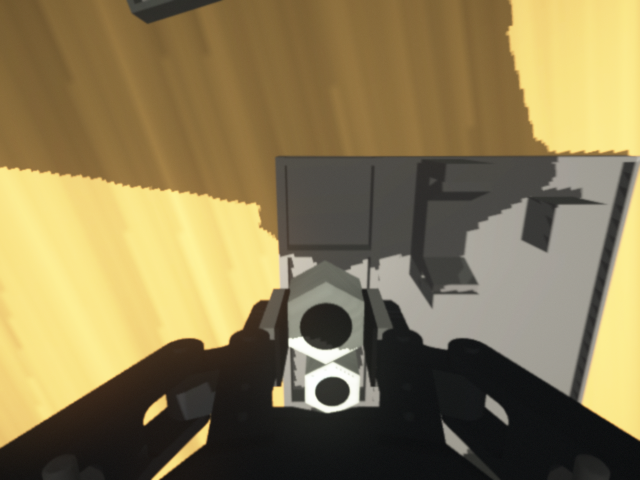

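```bash
python3 - <<'E'
from h import *
s,c=snap("wrist");crop(s,260,400,140,300,4,"w17c.png");o=get_obs()
p=plane(c,[(327,250),(327,257),(287,240),(371,240)],.016)[:,:2];print(o['tcp_pos'],(p-o['tcp_pos'][:2])@np.array([[.246,.969],[.969,-.246]]).T)
E
```

```text
[ 0.46546297 -0.22125796  0.07343576] [[ 0.00941635  0.00180166]
 [ 0.00513126  0.00181438]
 [ 0.01553237 -0.02122349]
 [ 0.01536254  0.02720438]]
```

View pics/w17c.png

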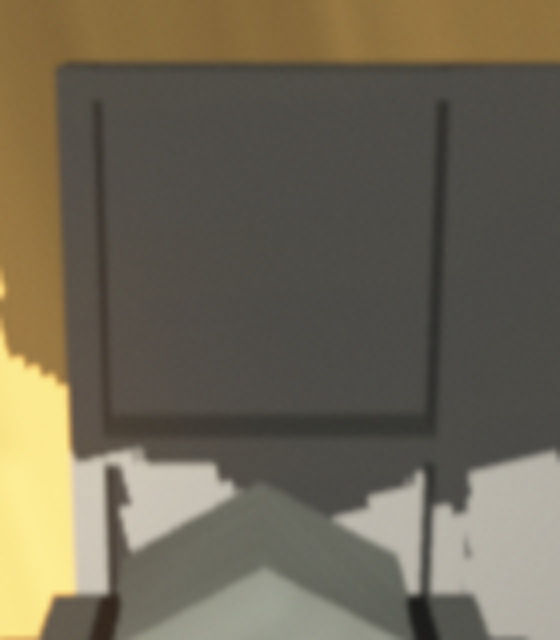

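>>> jog_arm(
  deltas=[
    [-0.02,-0.18,0,0,1],
    [-0.02,-0.18,-0.25,0,1],
    [-0.02,-0.18,-0.51,0,1],
    [-0.02,-0.18,-0.51,0,1],
    [-0.02,-0.18,-0.51,0,1],
  ],
)

```text
clock: 36.7
tcp_pos: [0.4642, -0.2393, 0.024]
tcp_rot: [[0.245, 0.969, 0.018], [0.969, -0.245, -0.022], [-0.016, 0.023, -1.0]]
ft_force: [-0.3, 0.2, -0.8]
opening: 0.359
```

>>> jog_arm(
  deltas=[
    [0,0,0,0,-1],
    [0,0,0,0,-1],
    [0,0,0,0,-1],
    [0,0,0.5,0,-1],
    [0,0,1,0,-1],
  ],
)

```text
clock: 37.33
tcp_pos: [0.4639, -0.239, 0.1253]
tcp_rot: [[0.245, 0.969, 0.017], [0.969, -0.245, -0.021], [-0.016, 0.022, -1.0]]
ft_force: [0.9, -0.7, -0.6]
opening: 1.0
```

>>> jog_arm(
  deltas=[
    [0,0.2,0.5,0,-1],
    [0,0.4,1,0,-1],
    [0,0.4,1,0,-1],
  ],
)

```text
clock: 37.7
tcp_pos: [0.4651, -0.1981, 0.2284]
tcp_rot: [[0.243, 0.97, 0.022], [0.97, -0.243, -0.022], [-0.016, 0.027, -1.0]]
ft_force: [-0.7, -0.7, -0.9]
opening: 0.997
```

```bash
python3 - <<'E'
from h import *
s,c,P,out=nuts("w18.png",(.35,.55,-.5,-.1));o=get_obs();print(o['tcp_pos'],np.degrees(np.arctan2(o['tcp_rot'][1,1],o['tcp_rot'][0,1])))
for q in out: print(q)
E
```

```text
[ 0.46425835 -0.19889701  0.22642089] -14.122922870735893
(array([ 0.452 , -0.2879]), 46, array([33.6, 33.7, 31.1]), 763.0, array([329., 302.]))
(array([ 0.4648, -0.2384]), 46, array([33. , 33.1, 30.9]), 840.5, array([329., 255.]))
(array([ 0.5327, -0.2063]), 47, array([70.5, 61.3, 23.8]), 882.5, array([391., 207.]))
```

View pics/w18.png

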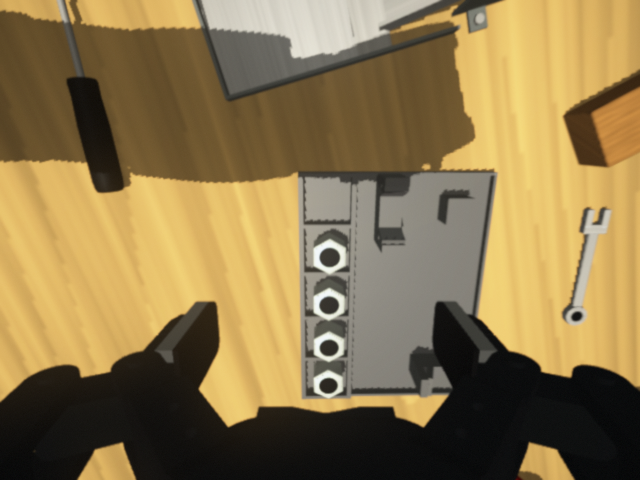

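All four nuts lie in pockets (329,255), (329,302), (329,346) and (328,384). I'll zoom in on the saddles while the view is clear.

```bash
python3 - <<'E'
from h import *
s,c=snap("wrist");crop(s,290,510,160,410,2.4,"w18c.png");P=cloud(s,c)
m=(P[...,2]>.047)&(P[...,2]<.06)&(P[...,1]<-.1);m[400:]=0
n,l,st,ce=cv2.connectedComponentsWithStats(m.astype(np.uint8))
for i in range(1,n):
    if st[i,4]>15:
        q=P[l==i];r=cv2.minAreaRect((q[:,:2]*1000).astype(np.float32));print(st[i],np.round(q.mean(0),4),np.round(r[0],1),np.round(r[1],1),round(r[2],1))
m=(P[...,2]>.026)&(P[...,2]<.034)&(P[...,1]<-.1)&(P[...,0]>.5);m[400:]=0
n,l,st,ce=cv2.connectedComponentsWithStats(m.astype(np.uint8))
for i in range(1,n):
    if st[i,4]>30:
        q=P[l==i];print("seat",st[i],np.round(q.mean(0),4))
kx=np.array([.969,-.247]);ky=np.array([.247,.969])
ko=np.array([.4518,-.2884])+.061*kx;print("kit o",ko)
for nm,(a,b) in dict(bend=(.068,.095),end=(.068,-.09),sock=(0,.095),bal=(.068,.033)).items():
    w=ko+a*kx+b*ky;print(nm,w.round(4),proj(c,[[*w,.03]]).round(0), ((proj(c,[[*w,.03]])-[290,160])*2.4).round())
E
```

```text
[386 175  27  16 403] [ 0.5393 -0.1827  0.0515] [ 539.5 -183.2] [13.3 21.9] 75.4
[383 236  25  16 379] [ 0.5255 -0.2373  0.0514] [ 525.8 -237.5] [13.6 22.4] 76.3
[421 376  15  22 268] [ 0.5294 -0.3993  0.0513] [ 530. -401.] [23.8 14.3] 76.9
seat [584  82  56  83 502] [ 0.7284 -0.1819  0.03  ]
seat [379 173  27  72 888] [ 0.5318 -0.2097  0.0307]
seat [446 196  33  28 807] [ 0.5979 -0.227   0.0305]
seat [415 364  36  21 311] [ 0.5422 -0.4017  0.0303]
kit o [ 0.510909 -0.303467]
bend [ 0.6003 -0.2282] [[465. 210.]] [[419. 120.]]
end [ 0.5546 -0.4075] [[446. 375.]] [[374. 516.]]
sock [ 0.5344 -0.2114] [[394. 210.]] [[250. 121.]]
bal [ 0.585  -0.2883] [[458. 271.]] [[402. 265.]]
```

View pics/w18c.png

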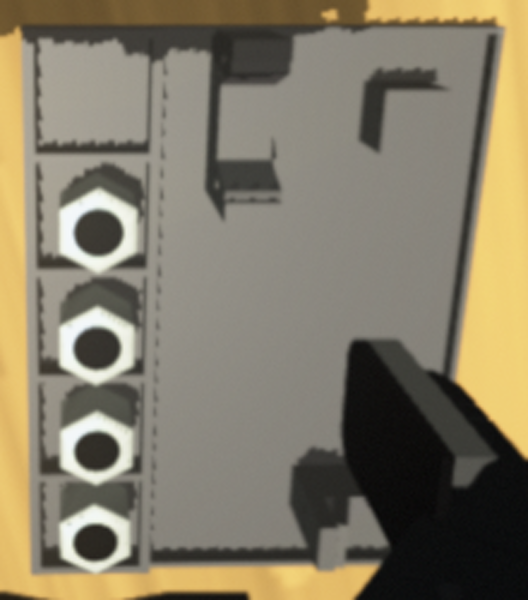

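>>> jog_arm(
  deltas=[
    [0,0.3,0,-0.11,-1],
    [0,0.6,0,-0.22,-1],
    [0,0.8,0,-0.34,-1],
    [0,0.9,0,-0.45,-1],
    [0,1,0,-0.57,-1],
  ],
)

```text
clock: 38.42
tcp_pos: [0.4633, -0.0993, 0.2241]
tcp_rot: [[0.912, 0.41, -0.008], [0.41, -0.912, -0.027], [-0.019, 0.021, -1.0]]
ft_force: [-0.1, 0.3, -0.5]
opening: 1.002
```

>>> jog_arm(
  deltas=[
    [0,0.3,0,-0.11,-1],
    [0,0.6,0,-0.22,-1],
    [0,0.8,0,-0.34,-1],
    [0,0.9,0,-0.45,-1],
    [0,1,0,-0.56,-1],
  ],
)

```text
clock: 39.05
tcp_pos: [0.4629, 0.0006, 0.223]
tcp_rot: [[0.894, -0.446, -0.028], [-0.447, -0.895, -0.012], [-0.02, 0.023, -1.0]]
ft_force: [-0.2, 0.5, -0.3]
opening: 0.999
```

>>> jog_arm(
  deltas=[
    [0,0.5,0,0,-1],
    [0,1,0,0,-1],
    [0,1,0,0,-1],
  ],
)

```text
clock: 39.42
tcp_pos: [0.4623, 0.1034, 0.2217]
tcp_rot: [[0.896, -0.442, -0.03], [-0.443, -0.897, -0.012], [-0.022, 0.024, -0.999]]
ft_force: [0.6, -0.6, -1.1]
opening: 0.996
```

>>> jog_arm(
  deltas=[
    [0,0.5,0,0,-1],
    [0,0.7,0,0,-1],
    [0,0.7,0,0,-1],
    [0,0.7,0,0,-1],
  ],
)

```text
clock: 39.92
tcp_pos: [0.4624, 0.1718, 0.2212]
tcp_rot: [[0.896, -0.444, -0.031], [-0.444, -0.896, -0.013], [-0.022, 0.026, -0.999]]
ft_force: [-0.6, -0.2, -0.3]
opening: 0.998
```

```bash
python3 - <<'E'
from h import *
s,c=snap("wrist","w19.png");o=get_obs();print(o['tcp_pos'],np.degrees(np.arctan2(o['tcp_rot'][1,1],o['tcp_rot'][0,1])),o['joints'].round(2),o['tcp_rot'][:,2])
E
```

```text
[0.46249332 0.17190018 0.22140028] -116.35329229789915 [-0.49  0.62  0.13  1.76 -0.1   0.8  -2.35] [-0.03071785 -0.01294065 -0.99944432]
```

View pics/w19.png

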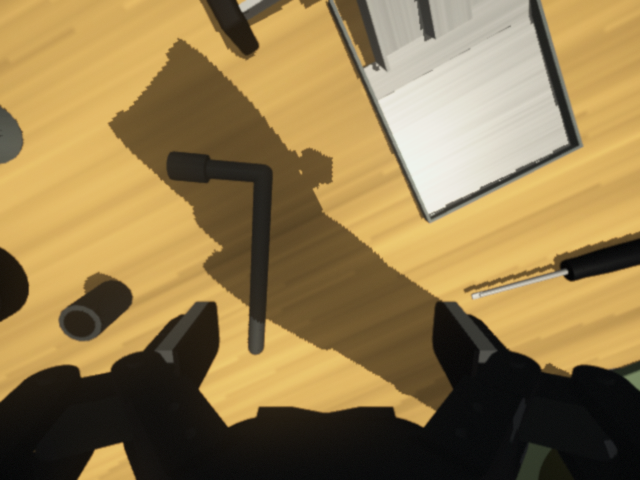

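```bash
cat >> h.py <<'E'
def brace(f=None,rows=(185,345)):
    s,c=snap("wrist",f);P=cloud(s,c);g=s["image"].astype(int)
    m=((P[...,2]>.006)&(P[...,2]<.04)&(g.max(2)<110)).astype(np.uint8);m[360:]=0
    n,l,st,ce=cv2.connectedComponentsWithStats(m)
    return s,c,P,l,st,ce
E
python3 - <<'E'
from h import *
s,c,P,l,st,ce=brace()
for i in range(1,len(st)):
    if st[i,4]>300: print(i,st[i],ce[i].round())
i=l[250,262];m=(l==i)
pts=[]
for v in range(190,330,4):
    u=np.nonzero(m[v,235:300])[0]+235
    if len(u)>3: pts.append([(u.min()+u.max())/2,v,len(u)])
pts=np.array(pts);w=plane(c,pts[:,:2],.011)[:,:2];print(pts[::8])
d=cv2.fitLine((w*1000).astype(np.float32),cv2.DIST_HUBER,0,.01,.01).ravel();print(d,np.degrees(np.arctan2(d[1],d[0])))
q=P[m];print(np.percentile(q[:,2],[5,50,95]))
D=-d[:2] if d[0]>0 else d[:2]
t=(q[:,:2]*1000-d[2:])@D;lat=(q[:,:2]*1000-d[2:])@np.array([-D[1],D[0]])
k=abs(lat)<12;print("t range",np.percentile(t[k],[.3,99.7]),"lat",np.percentile(lat,[.3,99.7]))
# plain end t max; balance at end-138
te=np.percentile(t[k],99.7)
b=d[2:]+D*(te-138);b2=d[2:]+D*(np.percentile(t[k],.3)-0+9+62-0);print("bal from end",b,"bal from bend",b2)
E
```

```text
1 [328   0 100 221 570] [374. 103.]
3 [415   0  20  40 411] [425.  20.]
4 [ 430    0  150  219 2006] [538. 106.]
7 [  0 107  22  56 878] [  8. 137.]
8 [ 167  152  106  202 5276] [239. 221.]
14 [ 556  238   84   43 1898] [603. 260.]
15 [   0  250   27   72 1303] [ 10. 287.]
16 [ 84 282  49  42 822] [113. 297.]
[[262.5 190.   18. ]
 [261.5 222.   18. ]
 [259.5 254.   18. ]
 [258.5 286.   18. ]
 [257.5 318.   16. ]]
[  0.85288453  -0.5220996  445.41824    251.54857   ] -31.473196
[0.0133816  0.01843169 0.02720527]
t range [-96.77110652 105.15312658] lat [-83.75070378   8.87914771]
bal from end [473.43283364 234.39922879] bal from bend [467.39802151 238.09348395]
```

```bash
python3 - <<'E'
from h import *
s,c=snap("wrist");print(plane(c,[(95,320)],.0),plane(c,[(80,322)],.06),plane(c,[(5,140)],.1))
s,c=snap("top");print(plane(c,[(153,274)],.06),plane(c,[(143,184)],.17))
E
```

```text
[[0.46235717 0.4498592  0.        ]] [[0.47770623 0.41238082 0.06      ]] [[0.61839286 0.33518172 0.1       ]]
[[0.47555776 0.4051545  0.06      ]] [[0.65819563 0.40252333 0.17      ]]
```

>>> jog_arm(
  deltas=[
    [0.04,0.3,0,-0.03,-1],
    [0.08,0.64,-0.2,-0.06,-1],
    [0.08,0.64,-0.6,-0.06,-1],
    [0.08,0.64,-1,-0.06,-1],
    [0.08,0.64,-1,-0.06,-1],
  ],
)

```text
clock: 40.75
tcp_pos: [0.4697, 0.2356, 0.1201]
tcp_rot: [[0.85, -0.526, -0.035], [-0.527, -0.85, -0.011], [-0.024, 0.028, -0.999]]
ft_force: [0.1, -0.2, 1.3]
opening: 0.999
```

```bash
python3 - <<'E'
from h import *
s,c=snap("wrist","w20.png");o=get_obs();print(o['tcp_pos'],np.degrees(np.arctan2(o['tcp_rot'][1,1],o['tcp_rot'][0,1])),o['joints'].round(2),o['tcp_rot'][:,2])
E
```

```text
[0.47048464 0.23602462 0.1218427 ] -121.75289091203686 [-0.59  0.81  0.13  1.75 -0.17  0.62 -2.48] [-0.03237276 -0.01010039 -0.99942483]
```

View pics/w20.png

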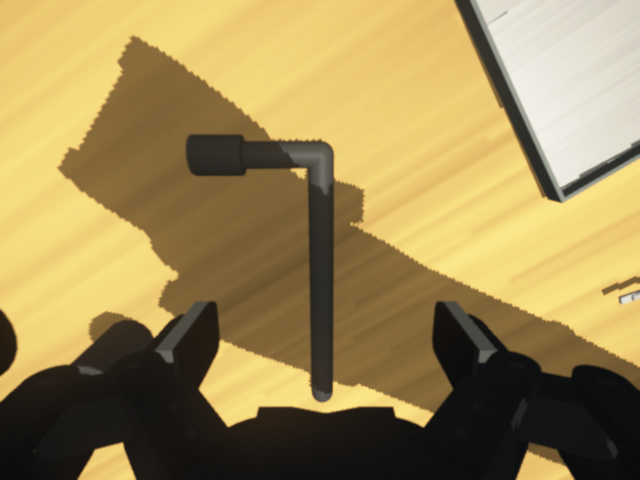

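>>> jog_arm(
  deltas=[
    [0.01,0.01,-0.5,0,-1],
    [0.01,0.01,-0.9,0,-1],
    [0.01,0.01,-1,0,-1],
    [0.01,0.01,-1,0,-1],
  ],
)

```text
clock: 41.3
tcp_pos: [0.4721, 0.2372, 0.0233]
tcp_rot: [[0.85, -0.526, -0.031], [-0.527, -0.85, -0.01], [-0.022, 0.025, -0.999]]
ft_force: [0.4, -0.4, 0.1]
opening: 0.999
```

>>> jog_arm(
  deltas=[
    [0,0,-0.08,0,-1],
    [0,0,-0.15,0,-1],
    [0,0,-0.15,0,-1],
  ],
)

```text
clock: 41.68
tcp_pos: [0.4721, 0.2371, 0.0081]
tcp_rot: [[0.85, -0.526, -0.032], [-0.527, -0.85, -0.01], [-0.022, 0.025, -0.999]]
ft_force: [-0.0, 0.2, -0.0]
opening: 0.998
```

>>> jog_arm(
  deltas=[
    [0,0,-0.01,0,0],
    [0,0,-0.01,0,0.5],
    [0,0,-0.01,0,1],
    [0,0,-0.01,0,1],
    [0,0,-0.01,0,1],
  ],
)

```text
clock: 42.3
tcp_pos: [0.472, 0.237, 0.0074]
tcp_rot: [[0.85, -0.526, -0.032], [-0.527, -0.85, -0.01], [-0.022, 0.025, -0.999]]
ft_force: [-2.2, -1.5, 9.1]
opening: 0.178
```

>>> jog_arm(
  deltas=[
    [0,0,0,0,1],
    [0,0,0,0,1],
    [0,0,0,0,1],
  ],
)

```text
clock: 42.68
tcp_pos: [0.472, 0.237, 0.0075]
tcp_rot: [[0.85, -0.526, -0.032], [-0.527, -0.85, -0.01], [-0.022, 0.025, -0.999]]
ft_force: [-0.9, -0.3, 3.6]
opening: 0.175
```

>>> jog_arm(
  deltas=[
    [0,0,0.2,0,1],
    [0,0,0.5,0,1],
    [0,0,0.8,0,1],
    [0,0,1,0,1],
  ],
)

```text
clock: 43.18
tcp_pos: [0.472, 0.2371, 0.1084]
tcp_rot: [[0.85, -0.526, -0.031], [-0.527, -0.85, -0.01], [-0.022, 0.025, -0.999]]
ft_force: [0.4, -0.2, -6.0]
opening: 0.179
```

```bash
python3 - <<'E'
from h import *
s,c=snap("wrist","w21.png");o=get_obs();print(o['tcp_pos'],np.degrees(np.arctan2(o['tcp_rot'][1,1],o['tcp_rot'][0,1])),o['opening'],o['tcp_rot'][:,2])
s,c=snap("side","s21.png")
E
```

```text
[0.47263835 0.23734972 0.11024985] -121.76802031317311 0.17708877244703983 [-0.02943479 -0.00860646 -0.99952965]
```

View pics/w21.png

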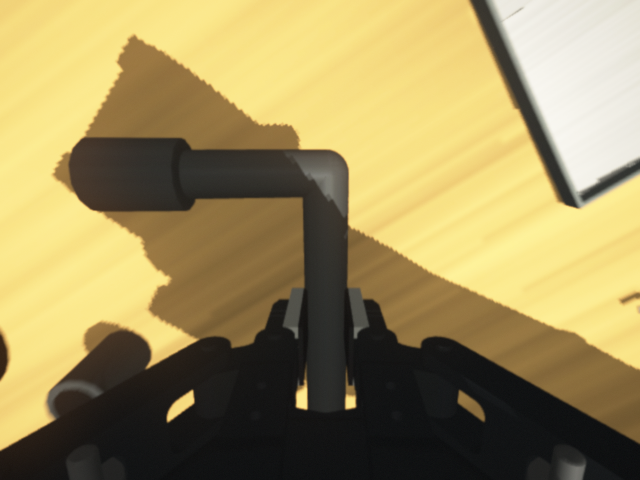

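View pics/s21.png

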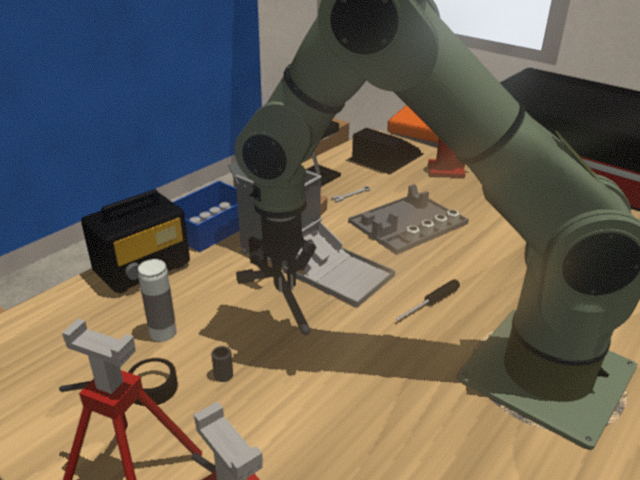

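>>> jog_arm(
  deltas=[
    [0,-0.1,0,0.08,1],
    [-0.05,-0.3,0,0.17,1],
    [-0.1,-0.5,0,0.26,1],
    [-0.1,-0.7,0,0.35,1],
    [-0.1,-0.9,0,0.44,1],
  ],
)

```text
clock: 43.9
tcp_pos: [0.4621, 0.1467, 0.1077]
tcp_rot: [[0.99, 0.141, -0.019], [0.141, -0.99, -0.026], [-0.022, 0.023, -0.999]]
ft_force: [-0.3, -0.2, -5.9]
opening: 0.18
```

>>> jog_arm(
  deltas=[
    [0,-0.2,0,0.1,1],
    [0,-0.4,0,0.2,1],
    [0,-0.6,0,0.3,1],
    [0,-0.8,0,0.4,1],
    [0,-1,0,0.5,1],
  ],
)

```text
clock: 44.52
tcp_pos: [0.4617, 0.0464, 0.1067]
tcp_rot: [[0.596, 0.803, 0.004], [0.803, -0.596, -0.03], [-0.022, 0.021, -1.0]]
ft_force: [0.1, -0.3, -5.6]
opening: 0.176
```

>>> jog_arm(
  deltas=[
    [0,-0.2,0,0.1,1],
    [0,-0.4,0,0.2,1],
    [0.1,-0.6,0,0.25,1],
    [0.1,-0.8,0,0.25,1],
    [0.1,-1,0,0.25,1],
  ],
)

```text
clock: 45.15
tcp_pos: [0.4712, -0.054, 0.1056]
tcp_rot: [[0.244, 0.97, 0.014], [0.97, -0.243, -0.025], [-0.021, 0.019, -1.0]]
ft_force: [0.5, -0.6, -4.8]
opening: 0.178
```

```bash
python3 - <<'E'
from h import *
s,c=snap("wrist","w22.png");o=get_obs();print(o['tcp_pos'],np.degrees(np.arctan2(o['tcp_rot'][1,1],o['tcp_rot'][0,1])),o['opening'],o['tcp_rot'][:,2],o['ft_force'])
E
```

```text
[ 0.47089043 -0.0568851   0.10553404] -14.241481368061198 0.17517530919392668 [ 0.01291598 -0.02697699 -0.99955261] [-2.06975557 -6.59891892 -6.4954143 ]
```

View pics/w22.png

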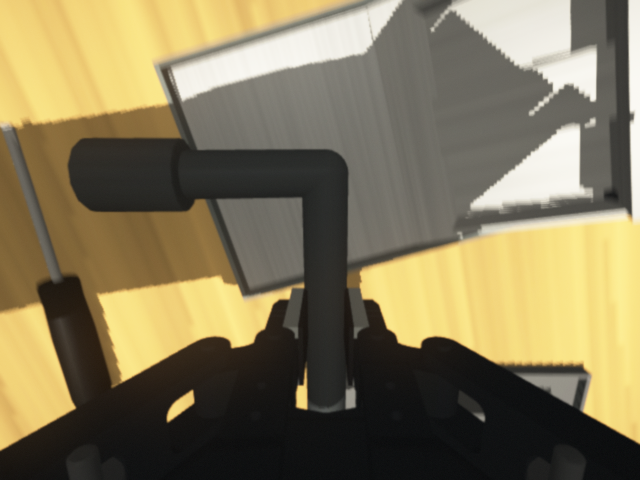

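>>> jog_arm(
  deltas=[
    [0.1,-0.25,0,0,1],
    [0.2,-0.5,0,0,1],
    [0.4,-0.75,0,0,1],
    [0.5,-1,0,0,1],
    [0.5,-1,0,0,1],
  ],
)

```text
clock: 45.82
tcp_pos: [0.5206, -0.1583, 0.1041]
tcp_rot: [[0.249, 0.968, 0.012], [0.968, -0.249, -0.026], [-0.022, 0.018, -1.0]]
ft_force: [-0.1, 0.2, -6.2]
opening: 0.179
```

>>> jog_arm(
  deltas=[
    [0.15,-0.3,0,0,1],
    [0.3,-0.6,0,0,1],
    [0.5,-0.9,0,0,1],
    [0.58,-1,0,0,1],
    [0.58,-1,0,0,1],
  ],
)

```text
clock: 46.45
tcp_pos: [0.5784, -0.2577, 0.1029]
tcp_rot: [[0.249, 0.968, 0.011], [0.968, -0.249, -0.025], [-0.021, 0.017, -1.0]]
ft_force: [0.1, 1.2, -6.6]
opening: 0.178
```

```bash
python3 - <<'E'
from h import *
s,c=snap("wrist","w23.png");o=get_obs();print(o['tcp_pos'],np.degrees(np.arctan2(o['tcp_rot'][1,1],o['tcp_rot'][0,1])),o['opening'],o['tcp_rot'][:,2],o['ft_force'])
s,c=snap("side","s23.png")
E
```

```text
[ 0.57818025 -0.25716498  0.10318199] -14.354362034265407 0.17545121300709482 [ 0.01062153 -0.02472975 -0.99963775] [-0.53371248  0.37481663 -5.1687595 ]
```

View pics/w23.png

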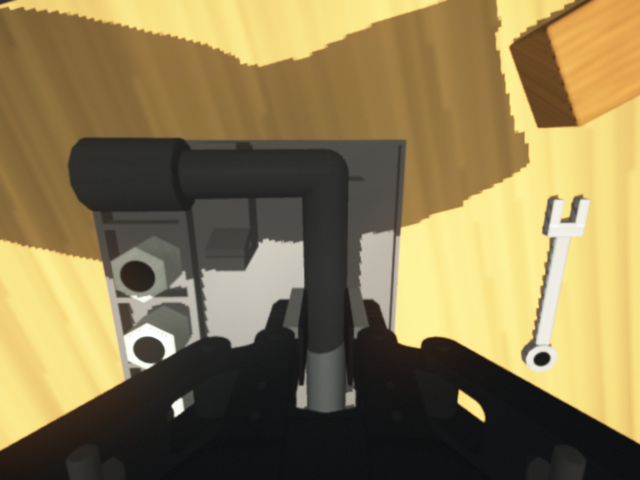

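View pics/s23.png

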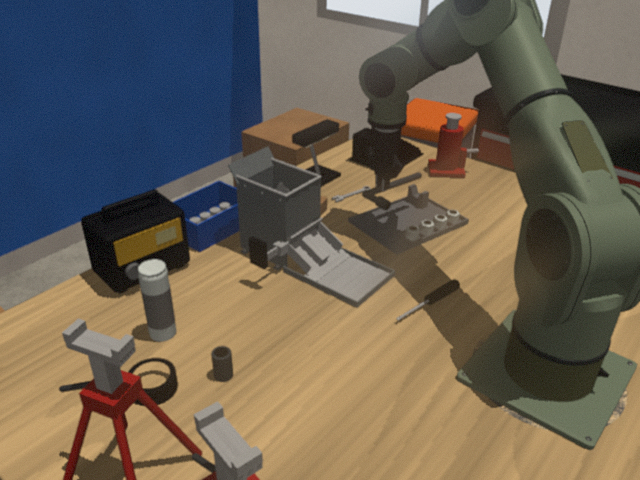

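```bash
python3 - <<'E'
from h import *
s,c=snap("wrist");o=get_obs();P=cloud(s,c);t=o['tcp_pos']
print("top z long",np.median(P[215:260,318:334,2]),"short",np.median(P[168:180,220:290,2]),"sock",np.median(P[165:185,100:170,2]))
g=s["image"].max(2).astype(int)
za=t[2]+.0015
# outlines: use depth mask
m=(P[...,2]>.085)
L=[];S=[];K=[]
for v in range(210,280,5):
    u=np.nonzero(m[v,280:375])[0]+280; L.append([(u.min()+u.max())/2,v])
for u in range(205,290,5):
    v=np.nonzero(m[120:225,u])[0]+120; S.append([u,(v.min()+v.max())/2])
for u in range(85,175,5):
    v=np.nonzero(m[120:225,u])[0]+120; K.append([u,(v.min()+v.max())/2])
print(L[0],L[-1],S[0],S[-1],K[0],K[-1])
uu=np.nonzero(m[173,40:200])[0]+40;print("socket mouth u",uu.min())
wl=plane(c,L,za)[:,:2];ws=plane(c,S,za)[:,:2];wk=plane(c,K,za)[:,:2]
fl=cv2.fitLine((wl*1000).astype(np.float32),2,0,.01,.01).ravel();fs=cv2.fitLine((ws*1000).astype(np.float32),2,0,.01,.01).ravel()
print("ang long",np.degrees(np.arctan2(fl[1],fl[0])),"short",np.degrees(np.arctan2(fs[1],fs[0])))
A=np.array([[fl[0],-fs[0]],[fl[1],-fs[1]]]);k=np.linalg.solve(A,fs[2:]-fl[2:]);bend=fl[2:]+k[0]*fl[:2]
print("bend",bend,"tcp",t)
ko=np.array([.5095,-.3025]);kx=np.array([.969,-.247]);ky=np.array([.247,.969])
print("bend target",(ko+.068*kx+.095*ky)*1000)
ds=-fs[:2] if fs[0]>0 else fs[:2]; print("socket mid",bend+68*ds, "sockline",wk.mean(0))
dl=-fl[:2] if fl[1]>0 else fl[:2]; print("end",bend+185*dl,"target sock",(ko+.095*ky)*1000,"target end",(ko+.068*kx-.09*ky)*1000)
E
```

```text
top z long nan short nan sock nan
[np.float64(325.0), 210] [np.float64(325.0), 275] [205, np.float64(174.0)] [285, np.float64(172.5)] [85, np.float64(172.0)] [170, np.float64(174.0)]
socket mouth u 69
ang long 75.637146 short -13.338534
bend [ 592.9149  -199.99059] tcp [ 0.57826067 -0.25712963  0.10377564]
bend target [ 598.857 -227.241]
socket mid [ 526.74927 -184.3027 ] sockline [ 0.52017317 -0.18227706]
end [ 547.0235  -379.20825] target sock [ 532.965 -210.445] target end [ 553.162 -406.506]
```

>>> jog_arm(
  deltas=[
    [0.03,-0.15,0,0,1],
    [0.06,-0.27,-0.1,0,1],
    [0.06,-0.27,-0.2,0,1],
    [0.06,-0.27,-0.2,0,1],
  ],
)

```text
clock: 47.1
tcp_pos: [0.5837, -0.2836, 0.0825]
tcp_rot: [[0.247, 0.969, 0.009], [0.969, -0.247, -0.024], [-0.021, 0.015, -1.0]]
ft_force: [-0.1, 0.0, -5.4]
opening: 0.175
```

```bash
python3 - <<'E'
from h import *
s,c=snap("wrist","w24.png");o=get_obs();print(o['tcp_pos'],np.degrees(np.arctan2(o['tcp_rot'][1,1],o['tcp_rot'][0,1])),o['opening'],o['tcp_rot'][:,2],o['ft_force'])
s,c=snap("side");crop(s,320,480,130,250,5,"s24.png")
s,c=snap("top");crop(s,380,540,180,320,5,"t24.png")
E
```

```text
[ 0.58409701 -0.2835064   0.08322574] -14.297125082185914 0.17036259143060722 [ 0.01028849 -0.02446271 -0.9996478 ] [-0.2398163   0.16539429 -4.95821882]
```

View pics/w24.png

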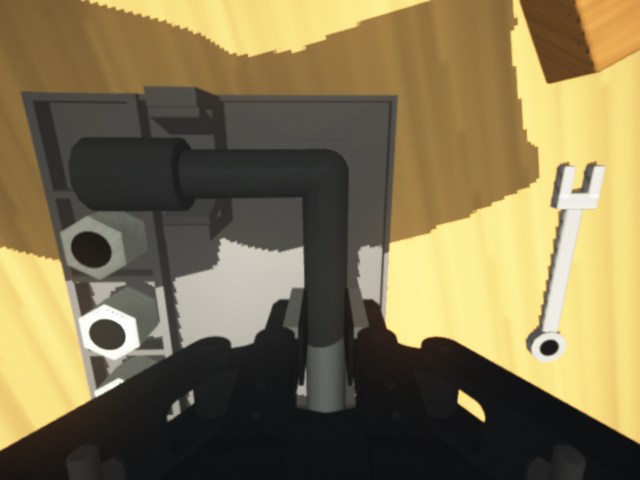

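View pics/s24.png

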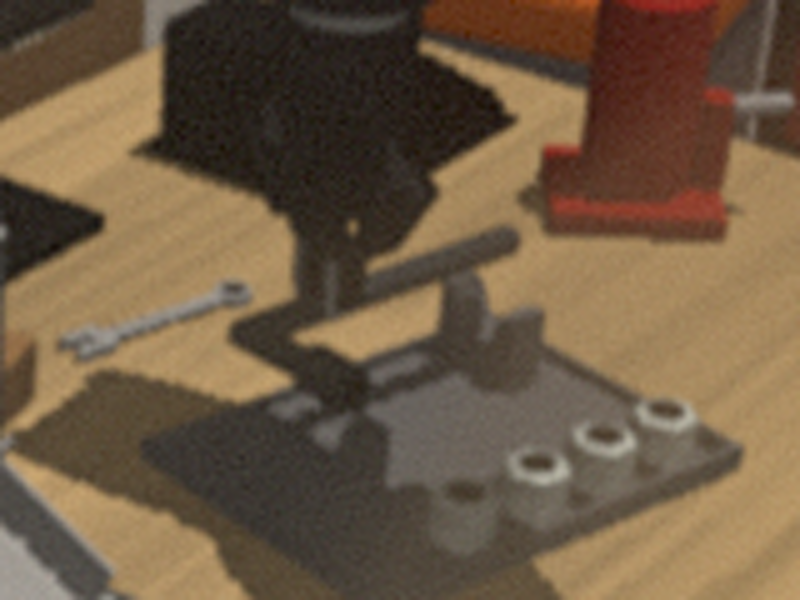

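View pics/t24.png

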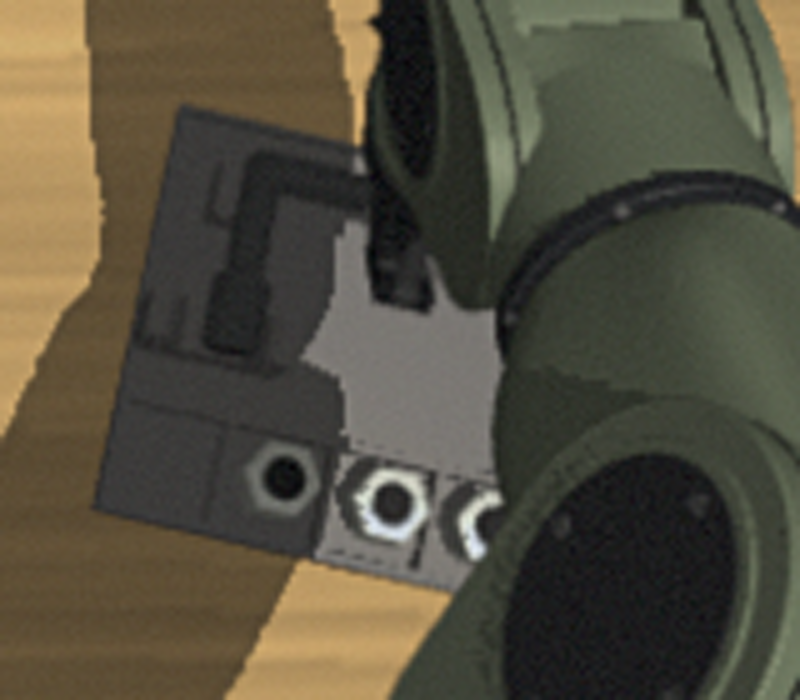

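```bash
python3 - <<'E'
from h import *
s,c=snap("top")
for n,u in dict(sockmid=(237,312),bend=(264,170),long2=(340,187)).items(): print(n,plane(c,[np.array(u)/5+[380,180]],.085))
s,c=snap("side")
ko=np.array([.5118,-.3042]);kx=np.array([.969,-.247]);ky=np.array([.247,.969])
E
```

```text
sockmid [[ 0.53219919 -0.21368045  0.085     ]]
bend [[ 0.59635338 -0.22904202  0.085     ]]
long2 [[ 0.58804638 -0.26342023  0.085     ]]
```

```bash
python3 - <<'E'
from h import *
s,c=snap("top")
print(plane(c,np.array([(285,479),(393,503)])/5+[380,180],.034))
print(plane(c,np.array([(180,104),(95,507)])/5+[380,180],.016))
s2,c2=snap("side")
for nm,p in dict(P4w=(.4648,-.2384,.034),P3w=(.452,-.2879,.034),P3t=(.4577,-.292,.034),soW=(.533,-.2105,.052),bendtop=(.5988,-.2272,.094)).items(): print(nm,((proj(c2,[p])-[320,130])*5).round(), ((proj(c,[p])-[380,180])*5).round())
E
```

```text
[[ 0.46146569 -0.24225235  0.034     ]
 [ 0.44911678 -0.29245306  0.034     ]]
[[ 0.64169536 -0.20410758  0.016     ]
 [ 0.45212387 -0.15612761  0.016     ]]
P4w [[456. 489.]] [[276. 472.]]
P3w [[527. 460.]] [[383. 497.]]
P3t [[522. 454.]] [[391. 484.]]
soW [[319. 436.]] [[217. 321.]]
bendtop [[239. 314.]] [[263. 161.]]
```

```bash
python3 - <<'E'
from h import *
s,c=snap("top");print("campos",-c[0].T@c[1], "axis",c[0][2])
for z in (.004,.016): print(plane(c,np.array([(270,492)])/5+[380,180],z))
print(proj(c,[[.4641,-.2391,.016],[.4641,-.2391,.004]])*5-np.array([380,180])*5)
P=cloud(s,c);
for q in [(285,455),(300,500),(262,480)]:
    u=(np.array(q)/5+[380,180]).round().astype(int);print(P[u[1],u[0]])
E
```

```text
campos [0.33917453 0.04273304 1.45218795] axis [ 0.1424994  -0.01036591 -0.98974061]
[[ 0.45811119 -0.24086522  0.004     ]]
[[ 0.45712566 -0.23851527  0.016     ]]
[[270.60508014 477.03563608]
 [265.76293845 479.37222993]]
[ 0.47187782 -0.24131998  0.04104355]
[ 0.45176172 -0.24922278  0.03215459]
[ 0.46127066 -0.23052254  0.03419982]
```

>>> jog_arm(
  deltas=[
    [0,-0.005,-0.05,0,1],
    [0,-0.005,-0.1,0,1],
    [0,-0.005,-0.15,0,1],
    [0,-0.005,-0.2,0,1],
    [0,-0.005,-0.2,0,1],
  ],
)

```text
clock: 48.12
tcp_pos: [0.5842, -0.2845, 0.0635]
tcp_rot: [[0.248, 0.969, 0.011], [0.969, -0.247, -0.025], [-0.022, 0.017, -1.0]]
ft_force: [0.3, 0.7, -5.8]
opening: 0.173
```

```bash
python3 - <<'E'
from h import *
s,c=snap("wrist","w25.png");o=get_obs();print(o['tcp_pos'],np.degrees(np.arctan2(o['tcp_rot'][1,1],o['tcp_rot'][0,1])),o['opening'],o['ft_force'])
s,c=snap("side");crop(s,320,480,130,250,5,"s25.png")
E
```

```text
[ 0.58434766 -0.28452256  0.06387   ] -14.319703428068319 0.17738437077397962 [ 0.28843668  1.10174035 -5.35537072]
```

View pics/w25.png

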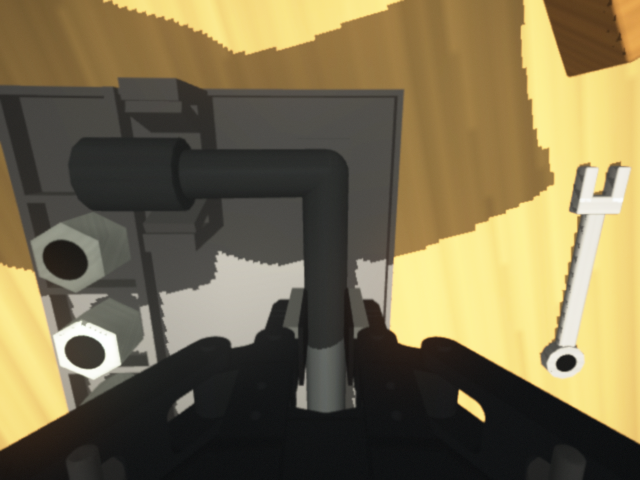

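View pics/s25.png

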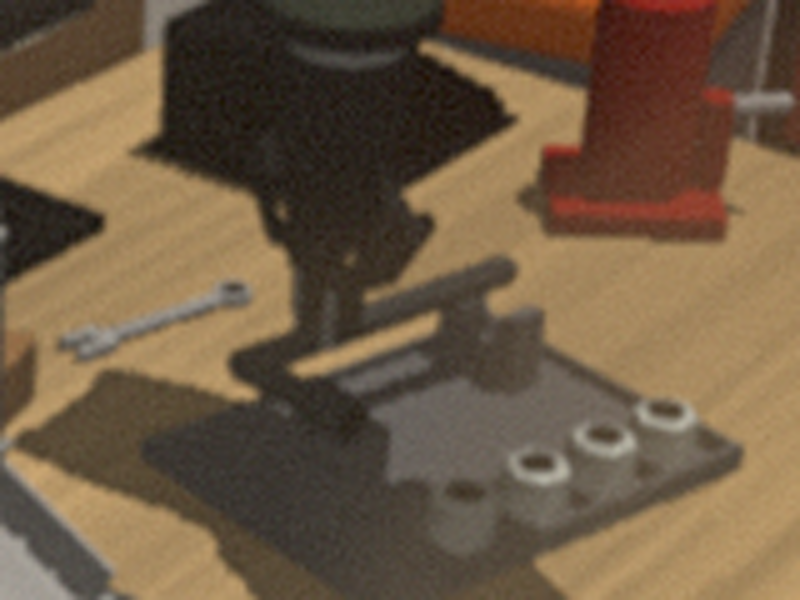

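```bash
python3 - <<'E'
from h import *
s,c=snap("wrist");crop(s,60,240,60,260,3.5,"w25c.png")
f=lambda p:((proj(c,[p])-[60,60])*3.5).round()
print(f((.5395,-.1832,.0515)),f((.5258,-.2375,.0515)),"axis",f((.533,-.2105,.0655)))
E
```

```text
[[314. 122.]] [[381. 605.]] axis [[298. 389.]]
```

View pics/w25c.png

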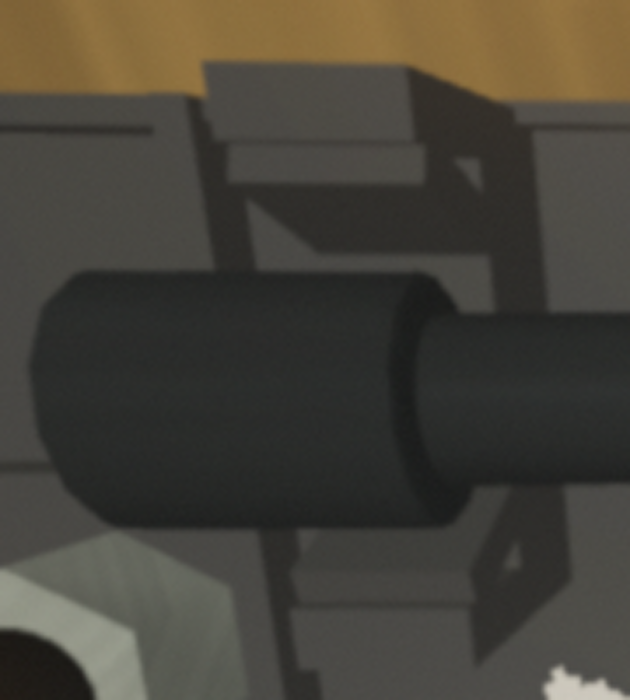

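```bash
python3 - <<'E'
from h import *
s,c=snap("wrist");o=get_obs();t=o['tcp_pos']
ko=np.array([.5095,-.3025]);kx=np.array([.969,-.247]);ky=np.array([.247,.969])
for a,b in ((.068,.07),(.068,.05),(.068,.095),(-.017,.095),(.017,.095),(0,.095)):
    w=ko+a*kx+b*ky;print(a,b,proj(c,[[*w,.0655]]).round(1))
print("tcp in kit",(t[:2]-ko)@kx,(t[:2]-ko)@ky)
E
```

```text
0.068 0.07 [[324.1 233.7]]
0.068 0.05 [[324.1 279.5]]
0.068 0.095 [[324. 171.]]
-0.017 0.095 [[ 99.1 170.7]]
0.017 0.095 [[190.4 171. ]]
0 0.095 [[145.1 170.8]]
tcp in kit 0.06822420042585355 0.03586484531479993
```

>>> jog_arm(
  deltas=[
    [0,0.01,-0.05,0,1],
    [0,0.01,-0.1,0,1],
    [0,0.01,-0.15,0,1],
    [0,0.01,-0.15,0,1],
  ],
)

```text
clock: 48.82
tcp_pos: [0.5842, -0.2835, 0.0487]
tcp_rot: [[0.248, 0.969, 0.011], [0.969, -0.247, -0.025], [-0.022, 0.017, -1.0]]
ft_force: [-0.3, -0.8, -4.7]
opening: 0.177
```

>>> jog_arm(
  deltas=[
    [0,0,-0.03,0,1],
    [0,0,-0.05,0,1],
    [0,0,-0.07,0,1],
    [0,0,-0.07,0,1],
  ],
)

```text
clock: 49.32
tcp_pos: [0.5842, -0.2835, 0.0415]
tcp_rot: [[0.248, 0.969, 0.011], [0.969, -0.247, -0.025], [-0.022, 0.017, -1.0]]
ft_force: [0.3, 0.2, -5.1]
opening: 0.179
```

```bash
python3 - <<'E'
from h import *
s,c=snap("wrist","w26.png");o=get_obs();print(o['tcp_pos'],np.degrees(np.arctan2(o['tcp_rot'][1,1],o['tcp_rot'][0,1])),o['opening'],o['ft_force'])
s,c=snap("side");crop(s,320,480,130,250,5,"s26.png")
E
```

```text
[ 0.58422548 -0.28350307  0.04163504] -14.321526163676264 0.17295628331555707 [ 0.34108044 -0.31172899 -5.87017744]
```

View pics/s26.png

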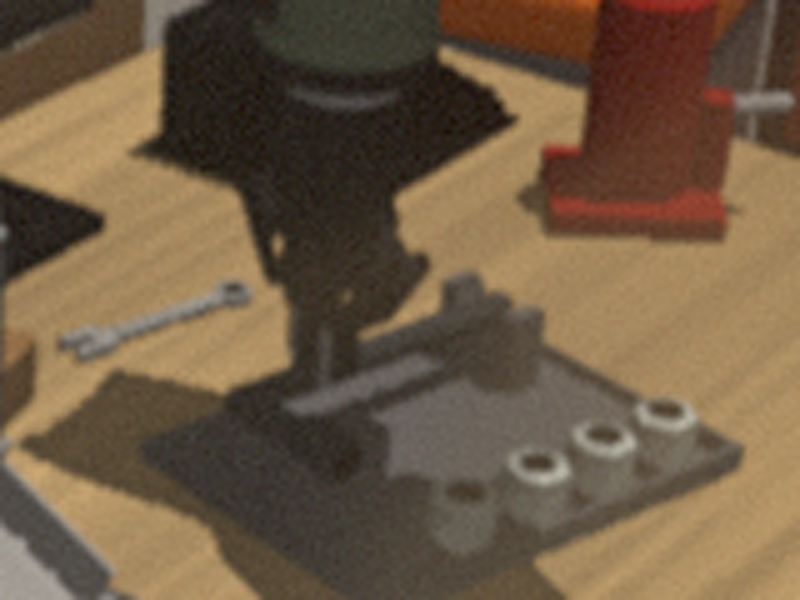

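>>> jog_arm(
  deltas=[
    [0,0,-0.01,0,1],
    [0,0,-0.02,0,1],
    [0,0,-0.02,0,1],
  ],
)

```text
clock: 49.8
tcp_pos: [0.5842, -0.2835, 0.0396]
tcp_rot: [[0.248, 0.969, 0.011], [0.969, -0.247, -0.025], [-0.022, 0.017, -1.0]]
ft_force: [-0.6, -0.4, -6.1]
opening: 0.179
```

>>> jog_arm(
  deltas=[
    [0,0,-0.01,0,1],
    [0,0,-0.02,0,1],
    [0,0,-0.02,0,1],
  ],
)

```text
clock: 50.18
tcp_pos: [0.5842, -0.2835, 0.0376]
tcp_rot: [[0.248, 0.969, 0.011], [0.969, -0.247, -0.025], [-0.022, 0.017, -1.0]]
ft_force: [0.1, 0.9, -5.0]
opening: 0.172
```

>>> jog_arm(
  deltas=[
    [0,0,-0.01,0,1],
    [0,0,-0.015,0,1],
    [0,0,-0.015,0,1],
  ],
)

```text
clock: 50.55
tcp_pos: [0.5843, -0.2836, 0.0373]
tcp_rot: [[0.248, 0.969, 0.011], [0.969, -0.247, -0.026], [-0.022, 0.017, -1.0]]
ft_force: [-6.5, 2.1, 16.1]
opening: 0.178
```

>>> jog_arm(
  deltas=[
    [0,0,0.01,0,0.5],
    [0,0,0.01,0,0.2],
    [0,0,0.01,0,-0.2],
    [0,0,0.01,0,-0.2],
    [0,0,0.01,0,-0.2],
  ],
)

```text
clock: 51.18
tcp_pos: [0.5844, -0.2836, 0.0383]
tcp_rot: [[0.248, 0.969, 0.011], [0.969, -0.247, -0.026], [-0.022, 0.017, -1.0]]
ft_force: [0.2, -0.3, 0.0]
opening: 0.599
```

>>> jog_arm(
  deltas=[
    [0,0,0.3,0,-0.2],
    [0,0,0.6,0,-0.2],
    [0,0,1,0,-0.2],
  ],
)

```text
clock: 51.55
tcp_pos: [0.584, -0.2834, 0.1388]
tcp_rot: [[0.248, 0.969, 0.01], [0.969, -0.247, -0.025], [-0.022, 0.016, -1.0]]
ft_force: [-0.4, -0.4, -0.2]
opening: 0.599
```

>>> jog_arm(
  deltas=[
    [-0.2,0.2,0.4,0,-1],
    [-0.2,0.4,0.9,0,-1],
    [-0.2,0.5,1,0,-1],
    [-0.2,0.5,1,0,-1],
  ],
)

```text
clock: 52.05
tcp_pos: [0.5642, -0.2331, 0.2389]
tcp_rot: [[0.247, 0.969, 0.011], [0.969, -0.247, -0.026], [-0.022, 0.017, -1.0]]
ft_force: [0.1, -1.2, -0.1]
opening: 1.002
```

```bash
python3 - <<'E'
from h import *
o=get_obs();s,c=snap("wrist","w27.png");print(o['tcp_pos'],o['opening'],o['ft_force'])
s,c=snap("side");crop(s,320,480,130,250,5,"s27.png")
E
```

```text
[ 0.56419022 -0.23309524  0.2389285 ] 1.0018584713813519 [ 0.06862429 -1.19432182 -0.12319904]
```

View pics/w27.png

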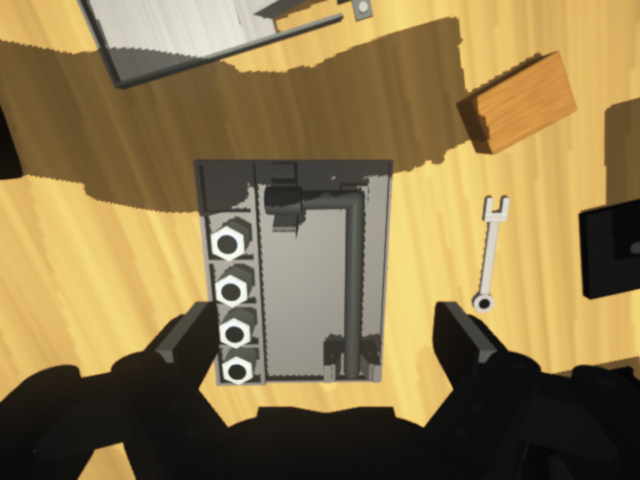

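View pics/s27.png

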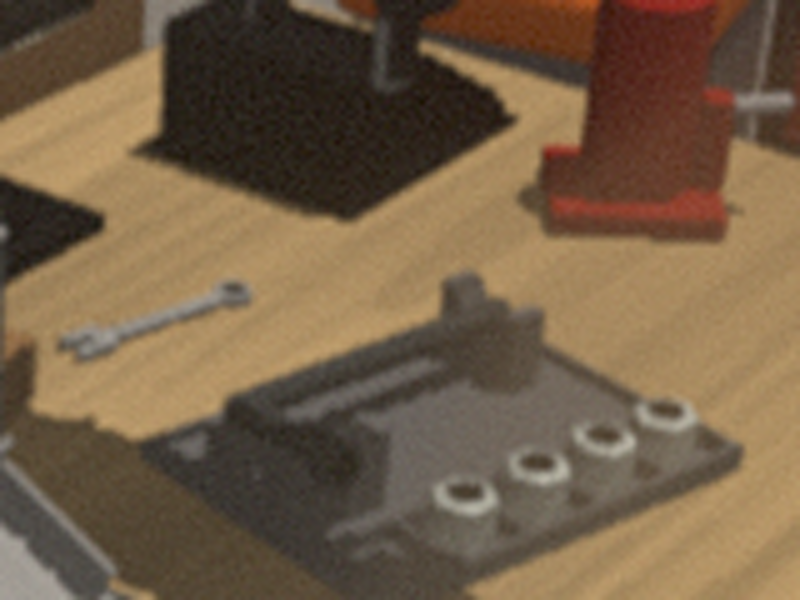

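```bash
python3 - <<'E'
from h import *
s,c=snap("wrist");P=cloud(s,c)
for v in (220,260,300,330,345,360): 
    r=P[v,335:375];print(v,"bar top",np.nanmax(r[...,2]).round(4),np.nanmedian(P[v,350:358,2]).round(4))
print("sock",np.nanpercentile(P[192:206,270:297,2],[10,50,95]),"short",np.nanmedian(P[196:204,315:340,2]))
crop(s,190,400,150,395,2.4,"w27c.png")
crop(s,315,390,325,390,8,"w27e.png")
E
```

```text
220 bar top 0.0499 0.0482
260 bar top 0.0491 0.0482
300 bar top 0.0494 0.0484
330 bar top 0.0498 0.0488
345 bar top 0.0494 0.0486
360 bar top 0.0492 0.0478
sock [0.05515636 0.05693124 0.05836826] short 0.05029470055291864
```

View pics/w27c.png

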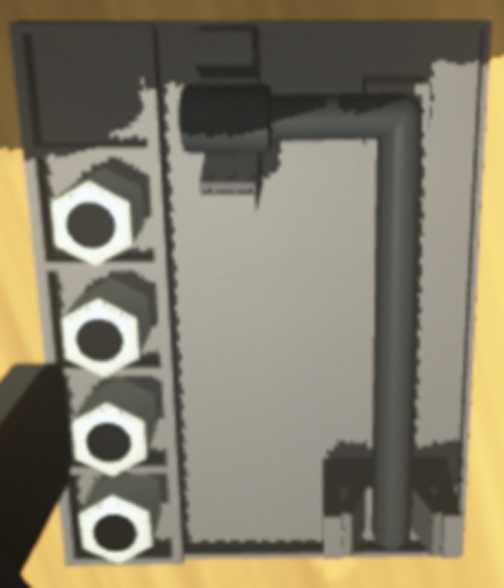

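View pics/w27e.png

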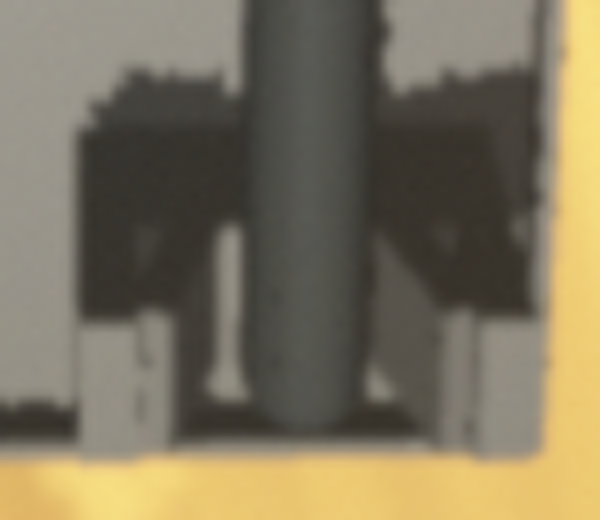

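```bash
python3 - <<'E'
from h import *
s,c=snap("wrist");P=cloud(s,c)
ko=np.array([.5095,-.3025]);R=np.array([[.969,-.247],[.247,.969]])
for u,v in ((227,243),(231,291),(235,334),(237,371)):
    p=plane(c,[(u,v)],.034)[0,:2];print("nut kit",(R@(p-ko)).round(4),"top",np.nanpercentile(P[v-14:v+14,u-14:u+14,2],90).round(4))
s,c=snap("top","t28.png");crop(s,190,390,95,325,2.6,"t28c.png");P=cloud(s,c)
m=(P[...,2]>0.105)&(P[...,2]<0.15)&(P[...,1]>0.13)&(P[...,1]<0.2)&(abs(P[...,0]-.62)<.06)
q=P[m];print("pull",len(q),np.percentile(q,[2,50,98],axis=0).round(4))
E
```

```text
nut kit [-0.0597  0.0496] top 0.0358
nut kit [-0.0597 -0.0025] top 0.0357
nut kit [-0.0591 -0.053 ] top 0.0357
nut kit [-0.0601 -0.0994] top 0.0356
pull 149 [[0.6026 0.1527 0.1084]
 [0.6236 0.1589 0.1228]
 [0.6475 0.1659 0.1292]]
```

View pics/t28.png

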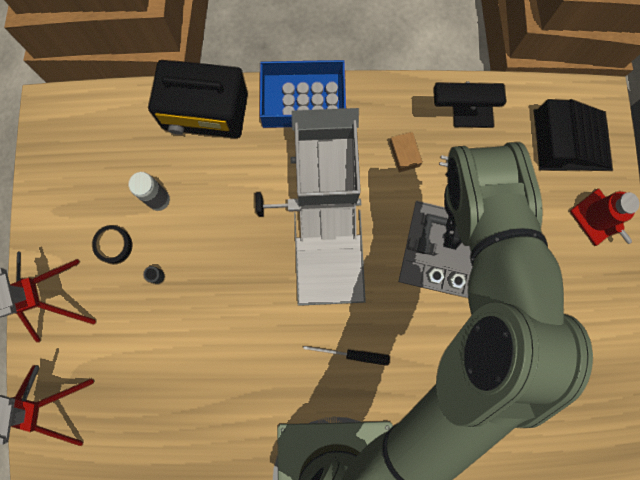

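```bash
python3 -c "
from workcell import *
print(sign_off()); print(get_obs()['clock'])"
```

```text
the job is handed in; nothing more can be done
None
the job is handed in; nothing more can be done
```

I handed in the finished kit at about 52 s of the 210 s allowed. The sign-off gave no verdict.

- **Gate:** I drew it about 122 mm out, until it pressed against its end stop, then pushed it back. My last picture has the pull where it started and the hopper and catch tray empty.
- **Nuts:** There were four. Each sits in its own pocket, leaving one end pocket empty. They measure 1–2 mm off the row's middle line, with their tops about 36 mm above the bench. A nut on the floor should read 34 mm, which is within the camera error.
- **Brace:** The bar top measures about 48 mm and the socket top 57 mm, as expected for seated. The pictures show both ends between their notch cheeks.
- **Other things:** I moved nothing else. I checked this by eye and did not measure it. The gripper was open and clear of everything.
- **Disagreement:** The overhead camera's estimate of the kit tray's position differed by 5–7 mm from the wrist camera's. I relied on the wrist camera because it measured the tray and the held parts together, and the parts seated where it predicted.

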